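Lay the strap roller on its side and refit its drive pinion

TASK

Refit the drive pinion of the hand-cranked strap roller. Push the upright machine over by its top onto its blank side, easing it all the way down rather than letting it drop, so that its gear side faces up. Then put the loose toothed pinion on the bare stub shaft, boss up, turn it until its teeth mesh with the roller gear, push it fully home without forcing it and let go, leaving everything else on the bench where it is.

Things in the scene. Friction and masses are not known exactly. Their poses are not given: they have to be found in the camera images.
- machine: Strap rolling machine, loose, about 0.95 kg (varies), starts upright: grey frame with steel rollers, 110 (x) x 84 (y) x 190 mm (z), a feed plate out to x = -96. Origin: centre of the base's underside; z up the frame. Own +y is the gear side (gear and stub shaft stick out up to 40 mm); own -y is the blank side, flat all over at y = -42 mm. Lying on it, it is 84 mm high to the gear-side plate.
- tip_edge (a point): Middle of the machine's base edge on the blank side, (0, -42, 0) mm in its frame. The machine turns about this edge (along its x) when tipped onto the blank side; left alone it falls back upright until it leans about 27 degrees; the edge stays put on the bench unless it is shoved.
- screw_knob (a point): Centre of the knurled round knob on top of the pressure screw: axis along the machine's z, 29 mm diameter, 36 mm long, at (-16, 0, 243) mm in the machine's frame; a 16 mm screw joins it to the frame's top, 35 mm below the knob. It does not turn. Held across the machine's x it can pivot between two fingers.
- stub_seat (a point): Point on the axis of the stub shaft at the face of its shoulder (23 mm diameter), where the underside of the pinion belongs; at (20, 46, 105) mm in the machine's frame, 4 mm out from the gear-side plate (plate at y = 42). Axes as the machine's: its y is the shaft axis, pointing outward.
- stub_tip (a point): Tip of the bare stub shaft, 36 mm out from stub_seat along the machine's y. Shaft 13 mm diameter, last 4 mm tapered to 8 mm.
- gear_center (a point): Centre of the outer face of the roller gear, (-16, 60, 62) mm in the machine's frame: 16 teeth, 72 mm over the teeth, 54 at the roots, teeth 4 mm wide at the tips, 14 mm thick, outer face 14 mm out from stub_seat. It turns stiffly (0.2 N m) with its roller and stands at any angle, which is not reported. Its axis is parallel to the stub's, 56 mm away.
- pinion: Drive pinion, dark steel, 0.26 kg (varies), loose, boss up: 12 teeth, 56 mm over the teeth, 38 at the roots, teeth 4 mm wide at the tips, toothed part z 0 to 16 mm; above it a smooth round boss 28 mm diameter up to z = 50; 14.5 mm bore right through. Origin: centre of the underside; z along the bore; x through a tooth. Teeth on teeth it stops 14 mm above its seat; about 10 degrees in every 30 let it mesh.
- guide_roller: Bystander: spare guide roller of the same steel and size as the pinion but with a smooth grooved rim, no teeth; 56 mm diameter, 46 mm high, loose. Origin under its centre.
- spray_bottle: Bystander: spray bottle, clear with white head, 54 mm diameter, 188 mm high. Origin under its centre.
- finish_bottle: Bystander: bottle of leather finish, 80 mm diameter, 210 mm high. Origin under its centre.
- glue_jar: Bystander: glue jar with black lid, 64 mm diameter, 55 mm high. Origin under its centre.
- maul: Bystander: maul standing on its white head, aluminium handle up, 60 mm diameter, 186 mm high. Origin under its centre.
- setter_anvil: Bystander: aluminium snap-setting anvil bar, 32 x 110 x 13 mm. Origin under its centre.
- ruler: Bystander: steel ruler, 30 x 300 x 2.5 mm. Origin under its centre.
Things that resemble listed ones, but are neither listed nor needed, are in the scene too. Leave any blue or yellow look-alike of the pinion alone.

How it is judged:
By the outcome, as a careful person would: the job done as asked, in the order asked, and still so for the second after the job is handed in, with the robot touching nothing.
It also fails if it takes over 58 s, if anything falls off the work surface, if the arm or the gripper's body presses on something with over 40 N, if the wrist force passes 120 N, or if a joint passes its speed limit or range.

ROBOT

A 6-joint arm with a two-finger parallel gripper is mounted at the origin on the work surface. World frame = base frame: x ahead of the robot, y to its left, z up, the work surface at z = 0. Lengths are in m, angles in rad, forces in N, time in s.
With the tool pointing down it reaches from about 0.375 to 0.975 m from the base axis. Payload 3.8 kg.
Tool frame: the origin (TCP) lies at the very end of the fingers, on their centre line; the grasp point (between the pads) lies 19 mm behind it; z points along the fingers, y is the direction in which the jaws open and shut (so a half turn about z gives the same grasp; the last joint's range is limited). The gripper opens to 88 mm and grips with 3 to 60 N. Pads are 18 mm wide; open, the fingers measure 123 mm over their backs; the gripper's body (75 mm by 187 mm) begins 45 mm behind the grasp point.
Start: joints at [1.071, 0.264, 1.604, -0, 1.274, -0.037], TCP at [0.301, 0.604, 0.239] pointing down, gripper open.
Joint ranges: [-2.63, 2.63], [-0.94, 2.18], [0.31, 2.57], [-1.31, 4.45], [0, 2.66], [-2.55, 2.55]. Speed limits (rad/s): [2.57, 2.57, 3.14, 3.14, 3.14, 3.14].

INTERFACE

Orientations are given as a rotation vector (axis times angle).
In Python, from plant import ctrl gives the robot as it stands.
- The arm moves only by the tool play_rows, never from a script. Its argument "series" is a list of rows, each an object of numbers: "tx", "ty", "tz": the shift along the tool's x, y, z normalised to -1 to 1, where 1 is 25 cm; "wx", "wy", "wz": the turn, a rotation vector about the tool's x, y, z normalised to -1 to 1, where 1 is 90 degrees; "jaw": the opening, from 0 (shut) to 1 (fully open). In form: [{"tx": .., "ty": .., "tz": .., "wx": .., "wy": .., "wz": .., "jaw": ..}, ...]. A call has 1 to 8 rows; each row shifts and turns the commanded pose from where the row before left it, along the tool's axes as they then stand; what a row does not reach is not made up. A row lasts 1/12 s, in which the tool goes at most 41.7 mm and 7.16 degrees, less where a joint would pass 70% of its speed; a pose out of reach is approached as far as the arm can. A call with a number of a shift or a turn outside -1 to 1 is refused whole. A call with a gripper value outside its range is refused whole. The fingers move at their own pace and stop on an object; "force" is the grip in N (left out, the last holds). Time passes only in rows, so rows that do not move let the fingers close. It gives the time, the measured TCP pose, the force and the opening at its end, in the units of the state.
- ctrl.get_state(): the state, without advancing time (a new reading comes with each control period).
- ctrl.capture(name): name is "scene" or "top" or "wrist"; returns the picture (480x640x3 uint8, red, green, blue); there is no depth.
- ctrl.get_calibration(name): a dict with "vertical_fov" (degrees; the focal length in pixels is half the picture's height over the tangent of half this angle, whatever the lens; pixels are square), "cx", "cy" (the principal point, pixels), "D" ([k1, k2, p1, p2, k3] as OpenCV has them; the pictures are not rectified), "camera_from_world" (4x4, takes a point from world to camera coordinates); the wrist camera has in their place "tool_from_camera" (4x4, takes a point from camera to tool coordinates, whose origin is the TCP and whose axes are the flange's). Camera axes: x right, y down, z forward; pixel columns grow to the right and rows downward; lengths in m; the calibration is good to about 2 mm. A picture is of the moment at which its call begins: read the wrist's pose just before it. get_calibration takes no time and is no camera call.
- ctrl.close_job(): hands the job in, once; it reports no verdict.
The state is a dict: "clock": time; "joint_pos": joint angles; "qvel": joint speeds; "joint_efforts": joint torques, N m; "position": TCP position; "tool_rot": TCP orientation; "wrist_force": force on the tool from outside, world axes, zero at the start; "torque": the same for the moment, N m; "finger_gap": finger opening in m.
Only numpy, scipy, OpenCV 4.12 (cv2) and the standard library are available. Lean on these libraries where they do the work, as an engineer would, in place of code of your own. Each camera call takes 0.05 s, during which the arm holds its last target.

## Working session

There is one attempt and no reset: what is moved stays moved. The work goes in short steps, Python scripts to look and compute and a tool call to move; the robot and the scene stay as the last step left them, time stands still between calls to the robot, and variables do not carry over. Pictures are saved under pics/ and viewed, and the job is handed in when it is done.

Besides the shell and the picture viewer there is one more tool, called after "Call:" by a JSON object that holds its "method" and its "body", one argument or row to a line. play_rows: Moves the arm, as the interface text tells. Scaled input: -1 to 1 covers 25 cm each way for a shift and 90 degrees each way for a turn. Its arguments: {"type":"object","properties":{"series":{"type":"array","items":{"type":"object","properties":{"tx":{"type":"number","minimum":-1,"maximum":1},"ty":{"type":"number","minimum":-1,"maximum":1},"tz":{"type":"number","minimum":-1,"maximum":1},"wx":{"type":"number","minimum":-1,"maximum":1},"wy":{"type":"number","minimum":-1,"maximum":1},"wz":{"type":"number","minimum":-1,"maximum":1},"jaw":{"type":"number"}}}},"force":{"type":"number"}},"required":["series"]}

```bash
ls -la; mkdir -p pics
python3 - <<'E'
from plant import ctrl
import cv2,numpy as np
np.set_printoptions(precision=4,suppress=True)
print(ctrl.get_state())
for n in ["scene","top","wrist"]:
    im=ctrl.capture(n); cv2.imwrite(f"pics/{n}0.png",im[:,:,::-1]); 
    print(n,ctrl.get_calibration(n))
E
```

```text
total 12
drwxr-xr-x  3 agent agent 4096 Dec  6 16:40 .
drwxr-xr-x 23 root  root  4096 Dec  6 16:39 ..
drwxr-xr-x  2 agent agent 4096 Dec  6 16:40 pics
{'clock': 0.0, 'joint_pos': array([ 1.0711,  0.2647,  1.6053, -0.    ,  1.2737, -0.0369]), 'qvel': array([ 0.001 ,  0.0022,  0.0006,  0.0006, -0.0014,  0.0002]), 'joint_efforts': array([ -0.    , -50.2106, -35.6878,   0.0727,   0.0294,  -0.0002]), 'position': array([0.301 , 0.6034, 0.2374]), 'tool_rot': array([-0.7203, -3.0573,  0.0032]), 'wrist_force': array([-0.4008, -0.0244,  0.5975]), 'torque': array([-0.0442,  0.0302, -0.0392]), 'finger_gap': 0.08798911591458414}
scene {'vertical_fov': 48.28787099600919, 'cx': 322.1806578715566, 'cy': 243.31623352385822, 'D': array([-0.1403,  0.    ,  0.    ,  0.    ,  0.    ]), 'camera_from_world': array([[ 0.6252,  0.7804, -0.0056, -0.366 ],
       [ 0.5222, -0.4236, -0.7402, -0.1717],
       [-0.58  ,  0.4599, -0.6724,  1.6796],
       [ 0.    ,  0.    ,  0.    ,  1.    ]])}
top {'vertical_fov': 57.32609944224665, 'cx': 313.14061658192713, 'cy': 240.27628192623337, 'D': array([-0.0269,  0.    ,  0.    ,  0.    ,  0.    ]), 'camera_from_world': array([[-0.0011, -0.9999,  0.0153,  0.0074],
       [-0.9862, -0.0014, -0.1656,  0.5471],
       [ 0.1656, -0.0153, -0.9861,  1.0535],
       [ 0.    ,  0.    ,  0.    ,  1.    ]])}
wrist {'vertical_fov': 68.41605430842303, 'cx': 316.89600502507454, 'cy': 232.80331893826576, 'D': array([-0.0437,  0.    ,  0.    ,  0.    ,  0.    ]), 'tool_from_camera': array([[-0.0014, -0.964 , -0.2659,  0.0675],
       [ 1.    , -0.0013, -0.0004,  0.0002],
       [ 0.    , -0.2659,  0.964 , -0.1456],
       [ 0.    ,  0.    ,  0.    ,  1.    ]])}
```

View pics/scene0.png

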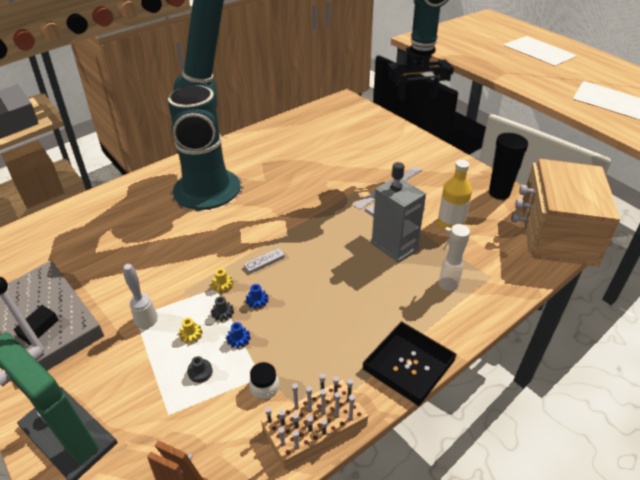

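View pics/top0.png

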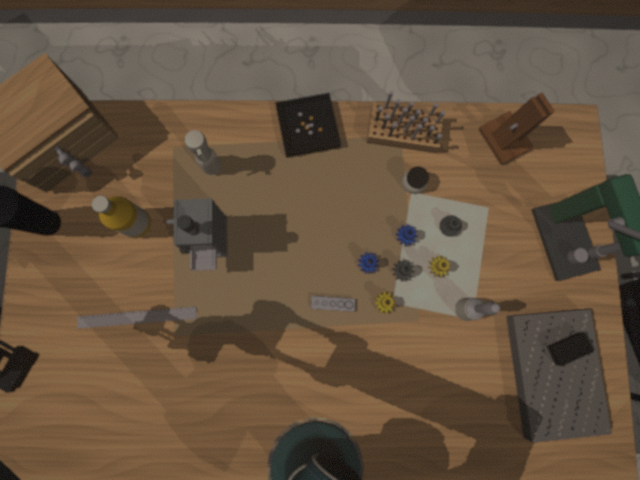

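View pics/wrist0.png

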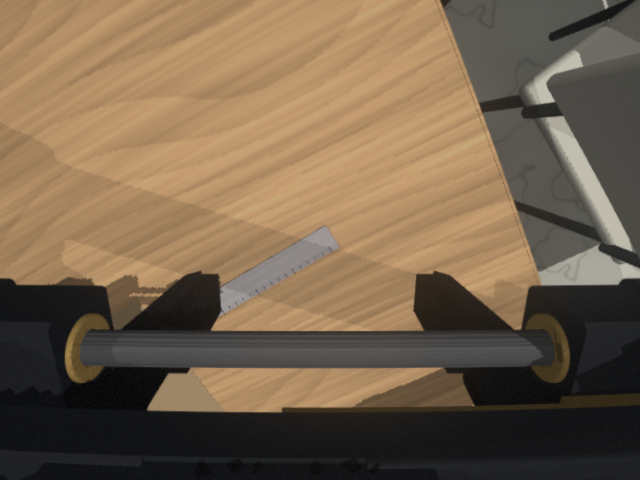

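```bash
cat > h.py <<'E'
import numpy as np,cv2
from scipy.spatial.transform import Rotation as R
from plant import ctrl
np.set_printoptions(precision=4,suppress=True)
def cam(name,st=None):
    c=ctrl.get_calibration(name); f=240/np.tan(np.radians(c['vertical_fov']/2))
    K=np.array([[f,0,c['cx']],[0,f,c['cy']],[0,0,1]]); D=np.array(c['D'],float)
    if name=='wrist':
        T=np.eye(4);T[:3,:3]=R.from_rotvec(st['tool_rot']).as_matrix();T[:3,3]=st['position']
        M=np.linalg.inv(T@c['tool_from_camera'])
    else: M=np.array(c['camera_from_world'])
    return K,D,M
def ray(C,uv):
    K,D,M=C; p=cv2.undistortPoints(np.array(uv,float).reshape(-1,1,2),K,D).reshape(-1,2)
    d=np.c_[p,np.ones(len(p))]@M[:3,:3]; o=-M[:3,:3].T@M[:3,3]
    return o,d
def onz(C,uv,z):
    o,d=ray(C,uv); t=(z-o[2])/d[:,2]; return o+d*t[:,None]
def proj(C,P):
    K,D,M=C; P=np.array(P,float).reshape(-1,3)
    return cv2.projectPoints(P,cv2.Rodrigues(M[:3,:3])[0],M[:3,3],K,D)[0].reshape(-1,2)
def tri(C1,u1,C2,u2):
    o1,d1=ray(C1,u1);o2,d2=ray(C2,u2);A=np.c_[d1[0],-d2[0]]
    s=np.linalg.lstsq(A,o2-o1,rcond=None)[0];a=o1+d1[0]*s[0];b=o2+d2[0]*s[1]
    return (a+b)/2,np.linalg.norm(a-b)
def shot(name,out):
    st=ctrl.get_state(); im=ctrl.capture(name)[:,:,::-1].copy(); cv2.imwrite('pics/'+out,im); return st,im
E
python3 - <<'E'
import cv2
a=cv2.imread('pics/top0.png');b=cv2.imread('pics/scene0.png')
cv2.imwrite('pics/tm.png',cv2.resize(a[180:290,150:260],None,fx=5,fy=5,interpolation=2))
cv2.imwrite('pics/sm.png',cv2.resize(b[150:280,350:450],None,fx=4.5,fy=4.5,interpolation=2))
cv2.imwrite('pics/tp.png',cv2.resize(a[150:330,340:500],None,fx=3.3,fy=3.3,interpolation=2))
E
```

```text
(no output)
```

View pics/tm.png

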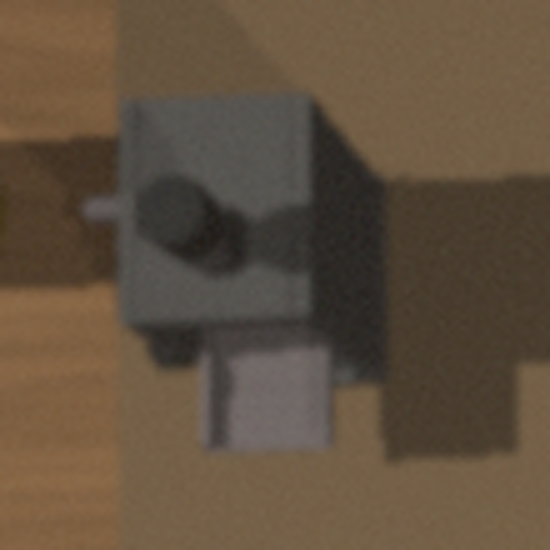

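View pics/sm.png

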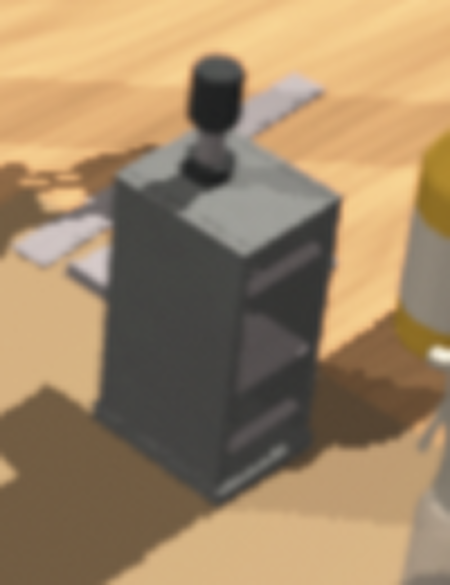

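View pics/tp.png

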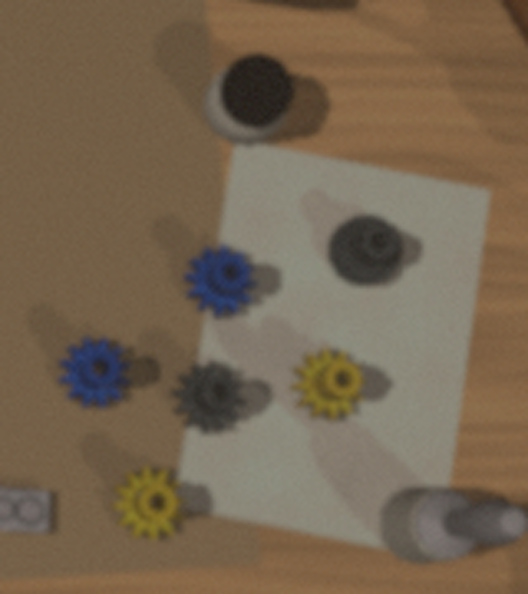

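Run:
```python
from h import *
T=cam('top');S=cam('scene')
t=lambda *a:[(x/5+150,y/5+180) for x,y in a]
s=lambda *a:[(x/4.5+350,y/4.5+150) for x,y in a]
print('top190',onz(T,t((122,95),(314,94),(312,320),(128,325)),.19))
print('base',onz(T,t((387,180),(387,382)),0.0))
print('sc top190',onz(S,s((247,257),(340,200),(115,180),(205,130)),.19))
print('sc base',onz(S,s((220,500),(95,412),(312,450)),0.))
print('knob top',onz(T,t((172,212)),.261),onz(S,s((217,70)),.261))
p=lambda *a:[(x/3.3+340,y/3.3+150) for x,y in a]
print('pinion boss',onz(T,p((210,384)),.05), onz(T,p((210,398)),.012))
print('blue/yel top', onz(T,p((100,366),(231,272),(155,500),(341,378)),.05))
print('roller',onz(T,p((378,240)),.046))
print('maul', onz(T,p((512,525)),.186),'jar',onz(T,p((257,90)),.055))
```

```text
top190 [[0.6145 0.3148 0.19  ]
 [0.6151 0.2304 0.19  ]
 [0.5144 0.2275 0.19  ]
 [0.512  0.3069 0.19  ]]
base [[0.6191 0.232  0.    ]
 [0.5121 0.2287 0.    ]]
sc top190 [[0.6184 0.2334 0.19  ]
 [0.615  0.3109 0.19  ]
 [0.5222 0.2252 0.19  ]
 [0.5194 0.2991 0.19  ]]
sc base [[0.6151 0.2401 0.    ]
 [0.5102 0.2352 0.    ]
 [0.6195 0.3149 0.    ]]
knob top [[0.5471 0.2702 0.261 ]] [[0.551  0.2689 0.261 ]]
pinion boss [[ 0.4811 -0.2168  0.05  ]] [[ 0.4742 -0.2249  0.012 ]]
blue/yel top [[ 0.4947 -0.1342  0.05  ]
 [ 0.5667 -0.2359  0.05  ]
 [ 0.3948 -0.1729  0.05  ]
 [ 0.4856 -0.3163  0.05  ]]
roller [[ 0.5927 -0.3517  0.046 ]]
maul [[ 0.3742 -0.3812  0.186 ]] jar [[ 0.7093 -0.2606  0.055 ]]
```

```bash
cat >> h.py <<'E'
def rel(pos,Rm,st=None):
    "shift in tool axes & rotvec (tool axes) from current to target, in normalised units"
    st=st or ctrl.get_state(); Rc=R.from_rotvec(st['tool_rot']).as_matrix()
    w=R.from_matrix(Rc.T@Rm).as_rotvec()
    return Rc.T@(np.array(pos)-st['position'])/.25, w/(np.pi/2)
def down(yaw): # tool y along world dir yaw(deg), z down
    a=np.radians(yaw); y=np.array([np.cos(a),np.sin(a),0]); z=np.array([0,0,-1.]); return np.c_[np.cross(y,z),y,z]
E
python3 - <<'E'
from h import *
st=ctrl.get_state(); print(R.from_rotvec(st['tool_rot']).as_matrix())
for yaw in (2.5,182.5): print(rel([.549,.2705,.30],down(yaw)))
E
```

```text
[[-0.8948  0.4464 -0.0008]
 [ 0.4464  0.8948 -0.0015]
 [ 0.     -0.0017 -1.    ]]
(array([-1.4819, -0.7497, -0.2481]), array([-0.001 ,  0.0006,  0.6776]))
(array([-1.4819, -0.7497, -0.2481]), array([-0.0006, -0.0012, -1.3224]))
```

Call:
{"method": "play_rows", "body": {
  "series": [
    {"tx": -0.12,"ty": -0.06,"tz": -0.06,"jaw": 1},
    {"tx": -0.14,"ty": -0.07,"tz": -0.06},
    {"tx": -0.14,"ty": -0.07,"tz": -0.06},
    {"tx": -0.14,"ty": -0.07,"tz": -0.04},
    {"tx": -0.14,"ty": -0.07,"tz": -0.03},
    {"tx": -0.14,"ty": -0.07},
    {"tx": -0.14,"ty": -0.07},
    {"tx": -0.14,"ty": -0.07}
  ]
}}

```text
invalid input
```

Call:
{"method": "play_rows", "body": {
  "series": [
    {"wz": 0.075},
    {"wz": 0.075},
    {"wz": 0.075},
    {"wz": 0.075},
    {"wz": 0.075},
    {"wz": 0.075},
    {"wz": 0.075},
    {"wz": 0.075}
  ]
}}

```text
invalid input
```

Run:
```python
from h import *
st,im=shot('wrist','w1.png'); print(st['clock'],st['position'],st['finger_gap'],rel([.549,.2705,.30],down(2.5),st))
print(proj(cam('wrist',st),[[.549,.2705,.261],[.549,.2705,.225]]))
```

```text
0.15 [0.3011 0.6035 0.2377] 0.08775944438630015 (array([-1.4819, -0.7497, -0.2481]), array([-0.001 ,  0.0006,  0.6776]))
[[ 77.2839 732.4326]
 [ 98.3848 677.4037]]
```

View pics/w1.png

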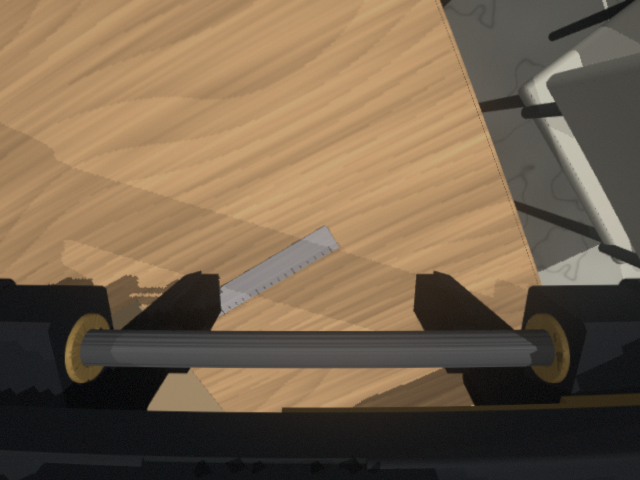

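Call:
{"method": "play_rows", "body": {
  "series": [
    {"tx": -0.12,"ty": -0.06,"tz": -0.06,"wx": 0,"wy": 0,"wz": 0,"jaw": 1},
    {"tx": -0.14,"ty": -0.07,"tz": -0.06,"wx": 0,"wy": 0,"wz": 0,"jaw": 1},
    {"tx": -0.14,"ty": -0.07,"tz": -0.06,"wx": 0,"wy": 0,"wz": 0,"jaw": 1},
    {"tx": -0.14,"ty": -0.07,"tz": -0.04,"wx": 0,"wy": 0,"wz": 0,"jaw": 1},
    {"tx": -0.14,"ty": -0.07,"tz": -0.03,"wx": 0,"wy": 0,"wz": 0,"jaw": 1},
    {"tx": -0.14,"ty": -0.07,"tz": 0,"wx": 0,"wy": 0,"wz": 0,"jaw": 1},
    {"tx": -0.14,"ty": -0.07,"tz": 0,"wx": 0,"wy": 0,"wz": 0,"jaw": 1},
    {"tx": -0.14,"ty": -0.07,"tz": 0,"wx": 0,"wy": 0,"wz": 0,"jaw": 1}
  ]
}}

```text
clock: 0.87
position: [0.4866, 0.3569, 0.3013]
tool_rot: [0.72, 3.058, 0.001]
wrist_force: [0.5, 1.1, 0.3]
finger_gap: 0.0877
```

Call:
{"method": "play_rows", "body": {
  "series": [
    {"tx": 0,"ty": 0,"tz": 0,"wx": 0,"wy": 0,"wz": 0.075,"jaw": 1},
    {"tx": 0,"ty": 0,"tz": 0,"wx": 0,"wy": 0,"wz": 0.075,"jaw": 1},
    {"tx": 0,"ty": 0,"tz": 0,"wx": 0,"wy": 0,"wz": 0.075,"jaw": 1},
    {"tx": 0,"ty": 0,"tz": 0,"wx": 0,"wy": 0,"wz": 0.075,"jaw": 1},
    {"tx": 0,"ty": 0,"tz": 0,"wx": 0,"wy": 0,"wz": 0.075,"jaw": 1},
    {"tx": 0,"ty": 0,"tz": 0,"wx": 0,"wy": 0,"wz": 0.075,"jaw": 1},
    {"tx": 0,"ty": 0,"tz": 0,"wx": 0,"wy": 0,"wz": 0.075,"jaw": 1},
    {"tx": 0,"ty": 0,"tz": 0,"wx": 0,"wy": 0,"wz": 0.075,"jaw": 1}
  ]
}}

```text
clock: 1.53
position: [0.4856, 0.3584, 0.3007]
tool_rot: [-2.037, -2.391, 0.001]
wrist_force: [0.1, 0.5, 0.6]
finger_gap: 0.0883
```

Run:
```python
from h import *
st,im=shot('wrist','w2.png'); print(st['clock'],st['position'],st['finger_gap'],rel([.549,.2705,.30],down(2.5),st))
print(proj(cam('wrist',st),[[.549,.2705,.261],[.549,.2705,.225]]))
```

```text
1.5333 [0.4856 0.3584 0.3007] 0.08826044950672422 (array([-0.3874,  0.1944,  0.0028]), array([-0.0003,  0.0002,  0.0738]))
[[392.3937 404.4902]
 [382.5101 368.9551]]
```

View pics/w2.png

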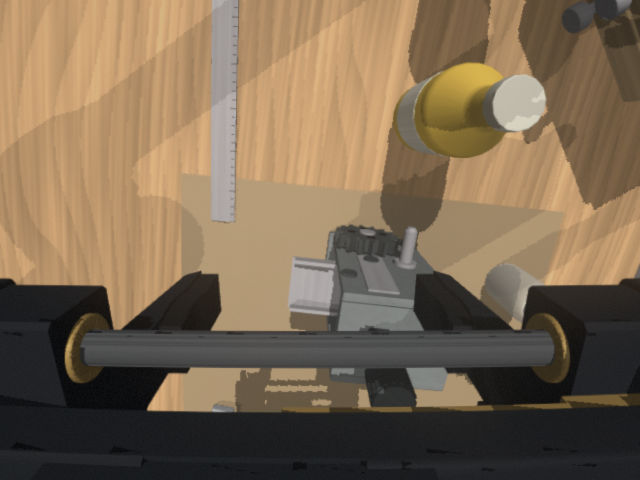

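Call:
{"method": "play_rows", "body": {
  "series": [
    {"tx": 0,"ty": 0,"tz": 0,"wx": 0,"wy": 0,"wz": 0.074,"jaw": 1},
    {"tx": -0.12,"ty": 0.08,"tz": 0,"wx": 0,"wy": 0,"wz": 0,"jaw": 1},
    {"tx": -0.12,"ty": 0.08,"tz": 0,"wx": 0,"wy": 0,"wz": 0,"jaw": 1},
    {"tx": -0.122,"ty": 0.078,"tz": 0,"wx": 0,"wy": 0,"wz": 0,"jaw": 1},
    {"tx": 0,"ty": 0,"tz": 0,"wx": 0,"wy": 0,"wz": 0,"jaw": 1},
    {"tx": 0,"ty": 0,"tz": 0,"wx": 0,"wy": 0,"wz": 0,"jaw": 1}
  ]
}}

```text
clock: 2.08
position: [0.5504, 0.2696, 0.3007]
tool_rot: [-2.167, -2.274, 0.001]
wrist_force: [0.8, 0.1, 0.3]
finger_gap: 0.0881
```

Run:
```python
from h import *
st,im=shot('wrist','w3.png'); print(st['clock'],st['position'],st['joint_pos'],rel([.549,.2705,.30],down(2.5),st))
print(proj(cam('wrist',st),[[.549,.2705,.261],[.549,.2705,.225]]))
im=ctrl.capture('top');cv2.imwrite('pics/t3.png',cv2.resize(im[150:330,100:300,::-1],None,fx=3.3,fy=3.3))
```

```text
2.0833 [0.5504 0.2696 0.3007] [0.4148 0.1157 1.6651 0.0002 1.3614 0.3668] (array([ 0.0038, -0.0053,  0.0028]), array([-0.0004,  0.    ,  0.0028]))
[[313.479  260.4849]
 [314.005  241.7255]]
```

View pics/w3.png

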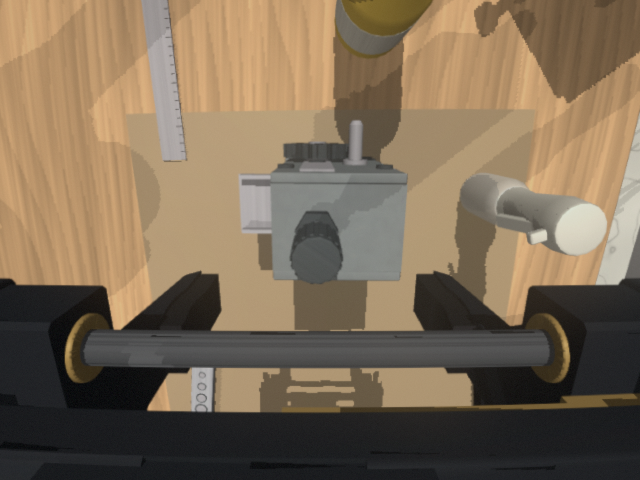

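View pics/t3.png

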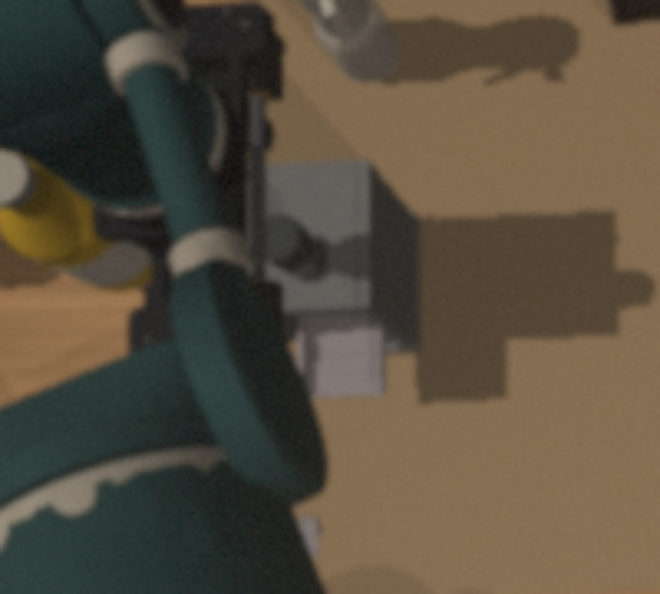

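Run:
```python
from h import *
st=ctrl.get_state(); C=cam('wrist',st)
print(onz(C,[(318,260)],.261)); P=onz(C,[(272,184),(405,184),(402,279),(273,279)],.19); print(P, P.mean(0))
d=P[1]-P[0];print(np.degrees(np.arctan2(d[1],d[0])));d=P[2]-P[3];print(np.degrees(np.arctan2(d[1],d[0])))
import cv2
im=cv2.imread('pics/w3.png');cv2.imwrite('pics/w3c.png',cv2.resize(im[110:300,220:430],None,fx=3.5,fy=3.5))
```

```text
[[0.5504 0.2726 0.261 ]]
[[0.5156 0.3039 0.19  ]
 [0.6122 0.3087 0.19  ]
 [0.6184 0.2345 0.19  ]
 [0.5175 0.2296 0.19  ]] [0.5659 0.2692 0.19  ]
2.83448133441751
2.7564363825910663
```

View pics/w3c.png

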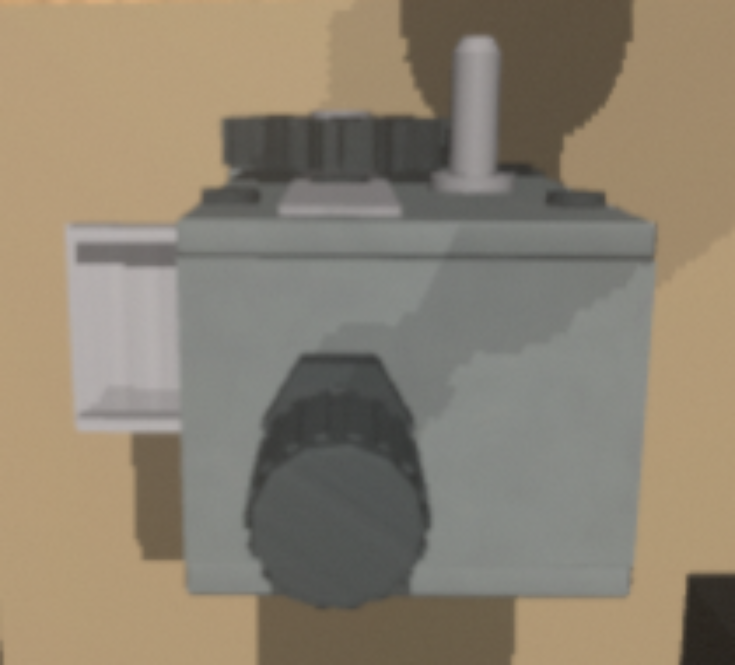

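Call:
{"method": "play_rows", "body": {
  "series": [
    {"tx": 0.008,"ty": -0.002,"tz": 0.06,"wx": 0,"wy": 0,"wz": 0.002,"jaw": 1},
    {"tx": 0,"ty": 0,"tz": 0.07,"wx": 0,"wy": 0,"wz": 0,"jaw": 1},
    {"tx": 0,"ty": 0,"tz": 0.07,"wx": 0,"wy": 0,"wz": 0,"jaw": 1},
    {"tx": 0,"ty": 0,"tz": 0.067,"wx": 0,"wy": 0,"wz": 0,"jaw": 0.8},
    {"tx": 0,"ty": 0,"tz": 0.04,"wx": 0,"wy": 0,"wz": 0,"jaw": 0.6},
    {"tx": 0,"ty": 0,"tz": 0,"wx": 0,"wy": 0,"wz": 0,"jaw": 0.4},
    {"tx": 0,"ty": 0,"tz": 0,"wx": 0,"wy": 0,"wz": 0,"jaw": 0.4}
  ],
  "force": 20
}}

```text
clock: 2.77
position: [0.5483, 0.2738, 0.2239]
tool_rot: [-2.167, -2.273, 0.002]
wrist_force: [-0.5, 0.2, 0.2]
finger_gap: 0.0635
```

Call:
{"method": "play_rows", "body": {
  "series": [
    {"tx": 0,"ty": 0,"tz": 0,"wx": 0,"wy": 0,"wz": 0,"jaw": 0.2},
    {"tx": 0,"ty": 0,"tz": 0,"wx": 0,"wy": 0,"wz": 0,"jaw": 0.2},
    {"tx": 0,"ty": 0,"tz": 0,"wx": 0,"wy": 0,"wz": 0,"jaw": 0.2}
  ],
  "force": 20
}}

```text
clock: 3.02
position: [0.5498, 0.2735, 0.2258]
tool_rot: [2.169, 2.272, 0.004]
wrist_force: [-0.5, 0.4, 0.0]
finger_gap: 0.0436
```

Run:
```python
from h import *
st,im=shot('scene','s4.png'); print({k:v for k,v in st.items() if k not in('qvel','joint_efforts')})
cv2.imwrite('pics/s4c.png',cv2.resize(im[100:280,330:480],None,fx=3.3,fy=3.3))
```

```text
{'clock': 3.0167, 'joint_pos': array([0.4211, 0.1566, 1.7567, 0.    , 1.2259, 0.3747]), 'position': array([0.5498, 0.2735, 0.2258]), 'tool_rot': array([2.1687, 2.2717, 0.0035]), 'wrist_force': array([-0.5214,  0.4104,  0.0256]), 'torque': array([-0.0258,  0.0748, -0.0284]), 'finger_gap': 0.043602493775598446}
```

View pics/s4c.png

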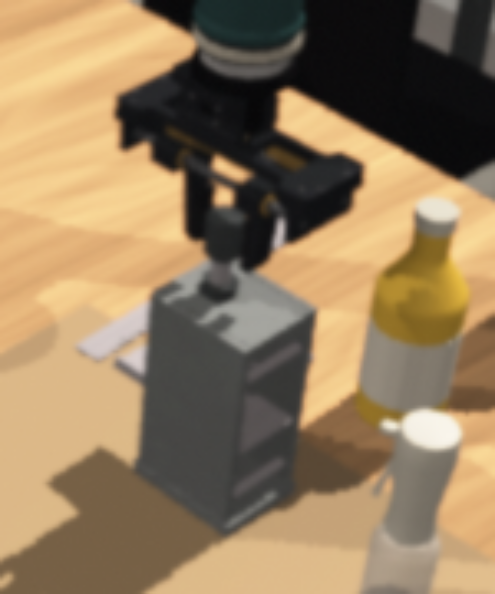

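Call:
{"method": "play_rows", "body": {
  "series": [
    {"tx": 0,"ty": 0,"tz": 0,"wx": 0,"wy": 0,"wz": 0,"jaw": 0.2},
    {"tx": 0,"ty": 0,"tz": 0,"wx": 0,"wy": 0,"wz": 0,"jaw": 0.2},
    {"tx": 0,"ty": 0,"tz": 0,"wx": 0,"wy": 0,"wz": 0,"jaw": 0.2},
    {"tx": 0,"ty": 0,"tz": 0,"wx": 0,"wy": 0,"wz": 0,"jaw": 0.2},
    {"tx": 0,"ty": 0,"tz": 0,"wx": 0,"wy": 0,"wz": 0,"jaw": 0.2}
  ],
  "force": 20
}}

```text
clock: 3.48
position: [0.5497, 0.2731, 0.2249]
tool_rot: [2.169, 2.271, 0.002]
wrist_force: [1.9, -0.2, 2.3]
finger_gap: 0.0285
```

Run:
```python
from h import *
st=ctrl.get_state(); print(st['position'],st['finger_gap'],st['wrist_force'])
# arc: knob rel edge (0.042 - along y, .243)
ry,rz=.042,.243
prev=np.array([ry,rz])
for th in list(range(4,93,4)):
    a=np.radians(th); p=np.array([ry*np.cos(a)-rz*np.sin(a), ry*np.sin(a)+rz*np.cos(a)])
    d=p-prev; prev=p
    print(th, 'tx %.4f tz %.4f'%(d[0]/.25,-d[1]/.25),p)
```

```text
[0.5497 0.2731 0.2249] 0.028456461642033342 [ 1.8816 -0.2265  2.3329]
4 tx -0.0682 tz -0.0094 [0.0249 0.2453]
8 tx -0.0687 tz -0.0046 [0.0078 0.2465]
12 tx -0.0689 tz 0.0002 [-0.0094  0.2464]
16 tx -0.0687 tz 0.0050 [-0.0266  0.2452]
20 tx -0.0681 tz 0.0098 [-0.0436  0.2427]
24 tx -0.0673 tz 0.0145 [-0.0605  0.2391]
28 tx -0.0661 tz 0.0192 [-0.077   0.2343]
32 tx -0.0646 tz 0.0238 [-0.0932  0.2283]
36 tx -0.0628 tz 0.0282 [-0.1089  0.2213]
40 tx -0.0607 tz 0.0325 [-0.124   0.2131]
44 tx -0.0583 tz 0.0367 [-0.1386  0.204 ]
48 tx -0.0556 tz 0.0407 [-0.1525  0.1938]
52 tx -0.0526 tz 0.0444 [-0.1656  0.1827]
56 tx -0.0494 tz 0.0480 [-0.178   0.1707]
60 tx -0.0459 tz 0.0513 [-0.1894  0.1579]
64 tx -0.0422 tz 0.0544 [-0.2     0.1443]
68 tx -0.0383 tz 0.0572 [-0.2096  0.13  ]
72 tx -0.0342 tz 0.0597 [-0.2181  0.115 ]
76 tx -0.0300 tz 0.0620 [-0.2256  0.0995]
80 tx -0.0256 tz 0.0639 [-0.232   0.0836]
84 tx -0.0211 tz 0.0656 [-0.2373  0.0672]
88 tx -0.0164 tz 0.0669 [-0.2414  0.0505]
92 tx -0.0117 tz 0.0678 [-0.2443  0.0335]
```

Call:
{"method": "play_rows", "body": {
  "series": [
    {"tx": -0.034,"ty": 0,"tz": -0.006,"wx": 0,"wy": 0,"wz": 0,"jaw": 0.2},
    {"tx": -0.034,"ty": 0,"tz": -0.004,"wx": 0,"wy": 0,"wz": 0,"jaw": 0.2},
    {"tx": -0.034,"ty": 0,"tz": -0.003,"wx": 0,"wy": 0,"wz": 0,"jaw": 0.2},
    {"tx": -0.034,"ty": 0,"tz": -0.002,"wx": 0,"wy": 0,"wz": 0,"jaw": 0.2},
    {"tx": -0.034,"ty": 0,"tz": -0.001,"wx": 0,"wy": 0,"wz": 0,"jaw": 0.2},
    {"tx": -0.034,"ty": 0,"tz": 0.001,"wx": 0,"wy": 0,"wz": 0,"jaw": 0.2},
    {"tx": -0.034,"ty": 0,"tz": 0.002,"wx": 0,"wy": 0,"wz": 0,"jaw": 0.2},
    {"tx": -0.034,"ty": 0,"tz": 0.003,"wx": 0,"wy": 0,"wz": 0,"jaw": 0.2}
  ],
  "force": 20
}}

```text
clock: 4.15
position: [0.5522, 0.204, 0.2269]
tool_rot: [2.17, 2.272, -0.0]
wrist_force: [1.3, 0.8, 1.9]
finger_gap: 0.0285
```

Run:
```python
from h import *
st,im=shot('scene','s5.png'); print(st['position'],st['wrist_force'],st['torque'],st['finger_gap'])
cv2.imwrite('pics/s5c.png',cv2.resize(im[100:280,330:480],None,fx=3.3,fy=3.3))
```

```text
[0.5522 0.204  0.2269] [1.339  0.8498 1.9232] [ 0.2496 -0.0697  0.0579] 0.028472904410300908
```

View pics/s5c.png

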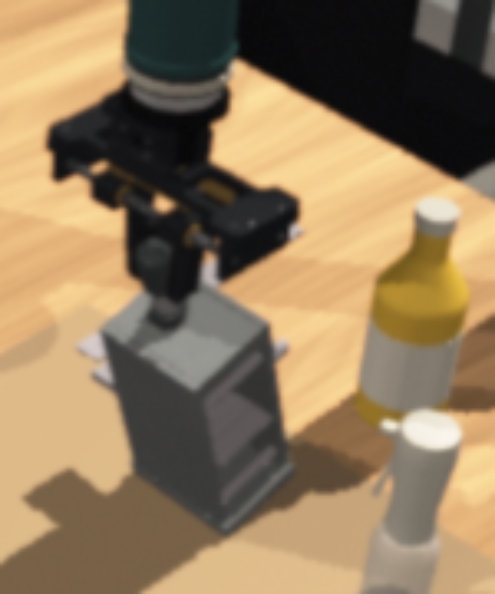

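Call:
{"method": "play_rows", "body": {
  "series": [
    {"tx": -0.034,"ty": 0,"tz": 0.0045,"wx": 0,"wy": 0,"wz": 0,"jaw": 0.2},
    {"tx": -0.034,"ty": 0,"tz": 0.0055,"wx": 0,"wy": 0,"wz": 0,"jaw": 0.2},
    {"tx": -0.034,"ty": 0,"tz": 0.0065,"wx": 0,"wy": 0,"wz": 0,"jaw": 0.2},
    {"tx": -0.033,"ty": 0,"tz": 0.008,"wx": 0,"wy": 0,"wz": 0,"jaw": 0.2},
    {"tx": -0.033,"ty": 0,"tz": 0.009,"wx": 0,"wy": 0,"wz": 0,"jaw": 0.2},
    {"tx": -0.033,"ty": 0,"tz": 0.01,"wx": 0,"wy": 0,"wz": 0,"jaw": 0.2},
    {"tx": -0.0325,"ty": 0,"tz": 0.0115,"wx": 0,"wy": 0,"wz": 0,"jaw": 0.2},
    {"tx": -0.032,"ty": 0,"tz": 0.0125,"wx": 0,"wy": 0,"wz": 0,"jaw": 0.2}
  ],
  "force": 20
}}

```text
clock: 4.87
position: [0.5551, 0.1377, 0.2094]
tool_rot: [2.17, 2.272, -0.001]
wrist_force: [0.3, -0.5, 2.4]
finger_gap: 0.0285
```

Call:
{"method": "play_rows", "body": {
  "series": [
    {"tx": -0.0315,"ty": 0,"tz": 0.0135,"wx": 0,"wy": 0,"wz": 0,"jaw": 0.2},
    {"tx": -0.0315,"ty": 0,"tz": 0.0145,"wx": 0,"wy": 0,"wz": 0,"jaw": 0.2},
    {"tx": -0.0305,"ty": 0,"tz": 0.0155,"wx": 0,"wy": 0,"wz": 0,"jaw": 0.2},
    {"tx": -0.03,"ty": 0,"tz": 0.017,"wx": 0,"wy": 0,"wz": 0,"jaw": 0.2},
    {"tx": -0.0295,"ty": 0,"tz": 0.018,"wx": 0,"wy": 0,"wz": 0,"jaw": 0.2},
    {"tx": -0.029,"ty": 0,"tz": 0.019,"wx": 0,"wy": 0,"wz": 0,"jaw": 0.2},
    {"tx": -0.028,"ty": 0,"tz": 0.02,"wx": 0,"wy": 0,"wz": 0,"jaw": 0.2},
    {"tx": -0.0275,"ty": 0,"tz": 0.021,"wx": 0,"wy": 0,"wz": 0,"jaw": 0.2}
  ],
  "force": 20
}}

```text
clock: 5.53
position: [0.5577, 0.0789, 0.1743]
tool_rot: [-2.169, -2.272, 0.001]
wrist_force: [0.8, 1.2, -1.8]
finger_gap: 0.0285
```

Run:
```python
from h import *
st,im=shot('scene','s6.png'); print(st['position'],st['wrist_force'],st['torque'],st['finger_gap'])
cv2.imwrite('pics/s6c.png',cv2.resize(im[100:280,280:480],None,fx=3.3,fy=3.3))
```

```text
[0.5577 0.0789 0.1743] [ 0.8147  1.2326 -1.8137] [ 0.1467 -0.0222 -0.044 ] 0.028506066090137023
```

View pics/s6c.png

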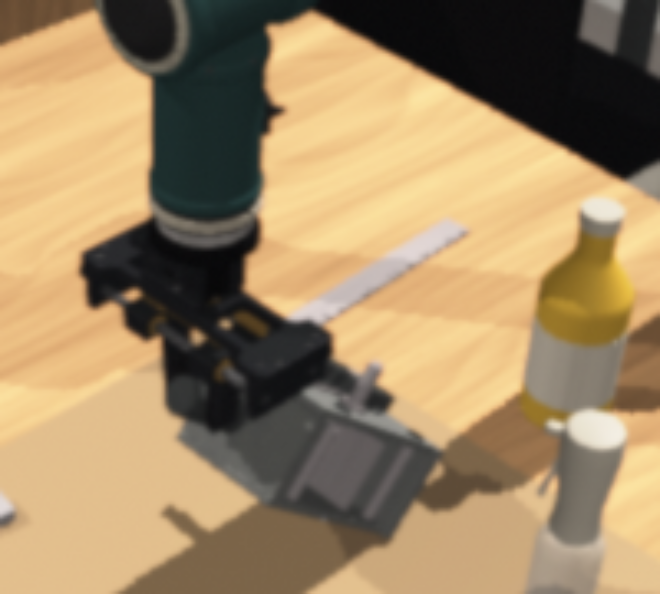

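Call:
{"method": "play_rows", "body": {
  "series": [
    {"tx": -0.0265,"ty": 0,"tz": 0.022,"wx": 0,"wy": 0,"wz": 0,"jaw": 0.2},
    {"tx": -0.026,"ty": 0,"tz": 0.0225,"wx": 0,"wy": 0,"wz": 0,"jaw": 0.2},
    {"tx": -0.025,"ty": 0,"tz": 0.0235,"wx": 0,"wy": 0,"wz": 0,"jaw": 0.2},
    {"tx": -0.0245,"ty": 0,"tz": 0.0245,"wx": 0,"wy": 0,"wz": 0,"jaw": 0.2},
    {"tx": -0.0235,"ty": 0,"tz": 0.025,"wx": 0,"wy": 0,"wz": 0,"jaw": 0.2},
    {"tx": -0.0225,"ty": 0,"tz": 0.026,"wx": 0,"wy": 0,"wz": 0,"jaw": 0.2},
    {"tx": -0.0215,"ty": 0,"tz": 0.027,"wx": 0,"wy": 0,"wz": 0,"jaw": 0.2},
    {"tx": -0.0205,"ty": 0,"tz": 0.0275,"wx": 0,"wy": 0,"wz": 0,"jaw": 0.2}
  ],
  "force": 20
}}

```text
clock: 6.25
position: [0.5599, 0.0318, 0.1248]
tool_rot: [-2.169, -2.271, 0.0]
wrist_force: [-0.4, 2.9, -4.3]
finger_gap: 0.0283
```

Call:
{"method": "play_rows", "body": {
  "series": [
    {"tx": -0.0195,"ty": 0,"tz": 0.0285,"wx": 0,"wy": 0,"wz": 0,"jaw": 0.2},
    {"tx": -0.0185,"ty": 0,"tz": 0.029,"wx": 0,"wy": 0,"wz": 0,"jaw": 0.2},
    {"tx": -0.0175,"ty": 0,"tz": 0.0295,"wx": 0,"wy": 0,"wz": 0,"jaw": 0.2},
    {"tx": -0.0165,"ty": 0,"tz": 0.03,"wx": 0,"wy": 0,"wz": 0,"jaw": 0.2},
    {"tx": -0.0155,"ty": 0,"tz": 0.0305,"wx": 0,"wy": 0,"wz": 0,"jaw": 0.2},
    {"tx": -0.0145,"ty": 0,"tz": 0.0315,"wx": 0,"wy": 0,"wz": 0,"jaw": 0.2},
    {"tx": -0.0135,"ty": 0,"tz": 0.032,"wx": 0,"wy": 0,"wz": 0,"jaw": 0.2},
    {"tx": -0.012,"ty": 0,"tz": 0.032,"wx": 0,"wy": 0,"wz": 0,"jaw": 0.2}
  ],
  "force": 20
}}

```text
clock: 6.92
position: [0.5617, -0.0001, 0.0643]
tool_rot: [2.17, 2.272, 0.0]
wrist_force: [0.0, 3.2, -3.0]
finger_gap: 0.0284
```

Run:
```python
from h import *
st,im=shot('scene','s7.png'); print(st['position'],st['wrist_force'],st['torque'],st['finger_gap'])
cv2.imwrite('pics/s7c.png',cv2.resize(im[100:280,280:480],None,fx=3.3,fy=3.3))
```

```text
[ 0.5617 -0.0001  0.0643] [ 0.0474  3.2126 -2.9761] [ 0.6285  0.0877 -0.002 ] 0.028393177105712267
```

View pics/s7c.png

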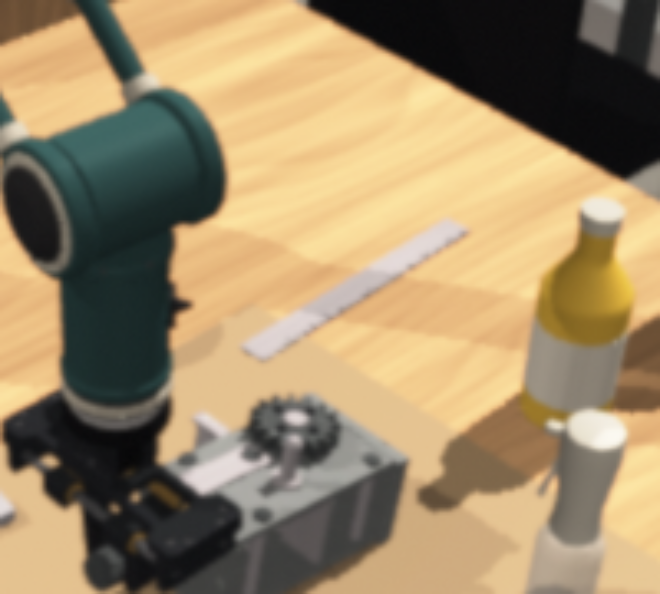

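Call:
{"method": "play_rows", "body": {
  "series": [
    {"tx": -0.009,"ty": 0,"tz": 0.026,"wx": 0,"wy": 0,"wz": 0,"jaw": 0.2},
    {"tx": -0.008,"ty": 0,"tz": 0.026,"wx": 0,"wy": 0,"wz": 0,"jaw": 0.2},
    {"tx": -0.007,"ty": 0,"tz": 0.024,"wx": 0,"wy": 0,"wz": 0,"jaw": 0.2},
    {"tx": -0.006,"ty": 0,"tz": 0.022,"wx": 0,"wy": 0,"wz": 0,"jaw": 0.2},
    {"tx": -0.005,"ty": 0,"tz": 0.02,"wx": 0,"wy": 0,"wz": 0,"jaw": 0.2},
    {"tx": -0.004,"ty": 0,"tz": 0.016,"wx": 0,"wy": 0,"wz": 0,"jaw": 0.2},
    {"tx": -0.003,"ty": 0,"tz": 0.012,"wx": 0,"wy": 0,"wz": 0,"jaw": 0.2},
    {"tx": 0,"ty": 0,"tz": 0,"wx": 0,"wy": 0,"wz": 0,"jaw": 0.2}
  ],
  "force": 20
}}

```text
clock: 7.63
position: [0.5624, -0.0107, 0.0304]
tool_rot: [-2.169, -2.273, 0.001]
wrist_force: [-7.3, 3.8, 15.8]
finger_gap: 0.0285
```

Run:
```python
from h import *
st=ctrl.get_state(); print(st['position'],st['wrist_force'],st['torque'],st['finger_gap'])
```

```text
[ 0.5624 -0.0107  0.0304] [-7.2814  3.7573 15.7934] [0.5427 1.321  0.065 ] 0.028497200862600106
```

Run:
```python
from h import *
st,im=shot('scene','s8.png'); 
cv2.imwrite('pics/s8c.png',cv2.resize(im[150:330,250:450],None,fx=3.5,fy=3.3))
st,im=shot('wrist','w8.png'); print(st['position'],st['wrist_force'])
st,im=shot('top','t8.png'); 
cv2.imwrite('pics/t8c.png',cv2.resize(im[180:330,150:350],None,fx=3.5,fy=3.5))
```

```text
[ 0.5625 -0.0104  0.0308] [-7.6137  3.218  15.0504]
```

View pics/s8c.png

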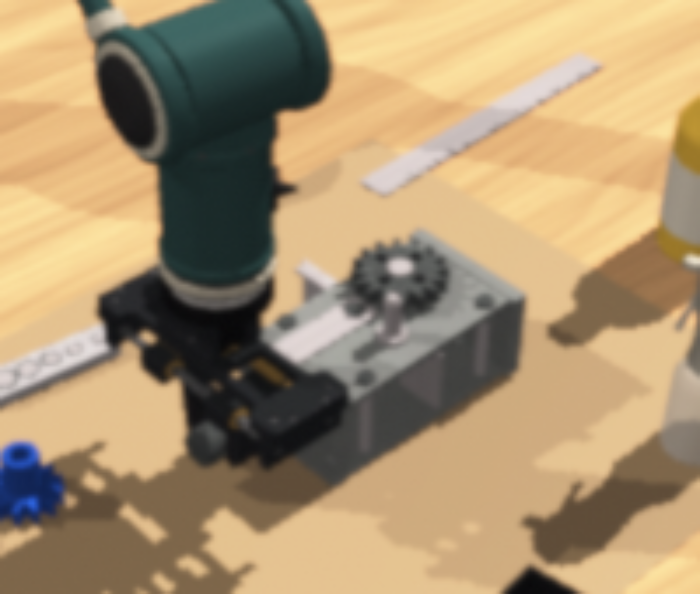

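View pics/w8.png

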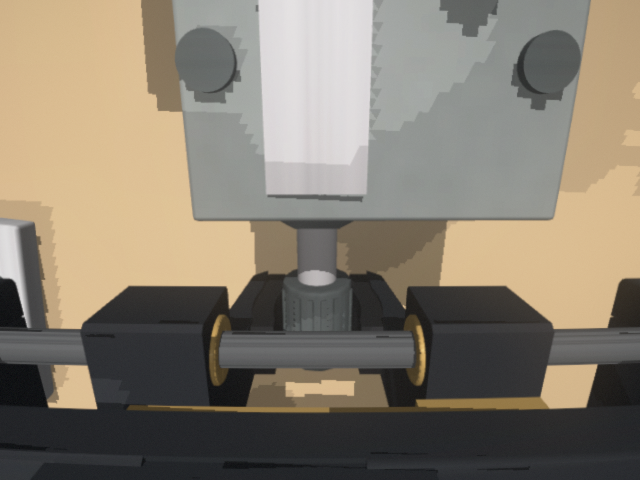

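View pics/t8c.png

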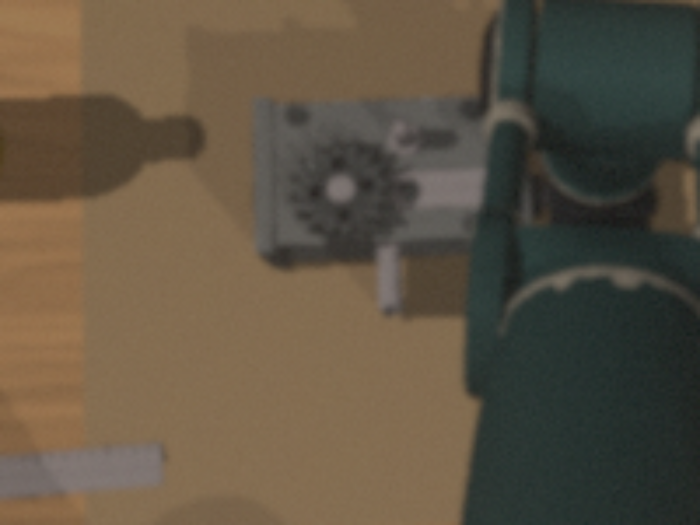

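Run:
```python
from h import *
st=ctrl.get_state(); C=cam('wrist',st)
for z in (.08,.084,.088,.092):
    P=onz(C,[(194,219),(555,219),(186,110),(575,110)],z); print(z,P, np.linalg.norm(P[0]-P[1]),np.linalg.norm(P[2]-P[3]))
```

```text
0.08 [[0.5264 0.0336 0.08  ]
 [0.6293 0.0383 0.08  ]
 [0.5255 0.0629 0.08  ]
 [0.6284 0.0681 0.08  ]] 0.10298762027500019 0.10305101319860079
0.084 [[0.5278 0.0346 0.084 ]
 [0.6264 0.0391 0.084 ]
 [0.5269 0.0626 0.084 ]
 [0.6256 0.0677 0.084 ]] 0.09872380078220708 0.09878456915751119
0.088 [[0.5292 0.0356 0.088 ]
 [0.6235 0.0399 0.088 ]
 [0.5283 0.0624 0.088 ]
 [0.6227 0.0673 0.088 ]] 0.09445998128941399 0.09451812511642159
0.092 [[0.5306 0.0366 0.092 ]
 [0.6207 0.0407 0.092 ]
 [0.5298 0.0622 0.092 ]
 [0.6199 0.0668 0.092 ]] 0.09019616179662088 0.09025168107533198
```

Call:
{"method": "play_rows", "body": {
  "series": [
    {"tx": 0,"ty": 0,"tz": 0,"wx": 0,"wy": 0,"wz": 0,"jaw": 0.45},
    {"tx": 0,"ty": 0,"tz": 0,"wx": 0,"wy": 0,"wz": 0,"jaw": 0.6},
    {"tx": 0,"ty": 0,"tz": 0,"wx": 0,"wy": 0,"wz": 0,"jaw": 0.7},
    {"tx": 0,"ty": 0,"tz": 0,"wx": 0,"wy": 0,"wz": 0,"jaw": 0.8},
    {"tx": 0,"ty": 0,"tz": 0,"wx": 0,"wy": 0,"wz": 0,"jaw": 0.8},
    {"tx": 0,"ty": 0,"tz": 0,"wx": 0,"wy": 0,"wz": 0,"jaw": 0.8}
  ]
}}

```text
clock: 8.28
position: [0.5621, -0.0104, 0.0283]
tool_rot: [-2.17, -2.272, 0.0]
wrist_force: [0.0, -0.5, 0.2]
finger_gap: 0.0661
```

Run:
```python
from h import *
st,im=shot('wrist','w9.png'); print(st['position'],st['finger_gap'],st['wrist_force'])
```

```text
[ 0.5621 -0.0104  0.0283] 0.06611386363800763 [ 0.0146 -0.4596  0.2443]
```

View pics/w9.png

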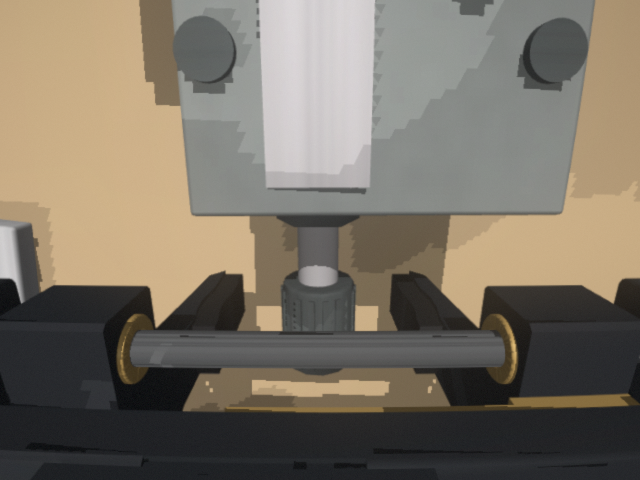

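Call:
{"method": "play_rows", "body": {
  "series": [
    {"tx": 0,"ty": 0,"tz": -0.08,"wx": 0,"wy": 0,"wz": 0,"jaw": 0.8},
    {"tx": 0,"ty": 0,"tz": -0.14,"wx": 0,"wy": 0,"wz": 0,"jaw": 0.8},
    {"tx": 0,"ty": 0,"tz": -0.14,"wx": 0,"wy": 0,"wz": 0,"jaw": 0.8},
    {"tx": 0.08,"ty": 0,"tz": -0.14,"wx": 0,"wy": 0,"wz": 0,"jaw": 0.8},
    {"tx": 0.1,"ty": 0,"tz": -0.12,"wx": 0,"wy": 0,"wz": 0,"jaw": 0.8},
    {"tx": 0.12,"ty": 0,"tz": -0.1,"wx": 0,"wy": 0,"wz": 0,"jaw": 0.8},
    {"tx": 0.12,"ty": 0,"tz": 0,"wx": 0,"wy": 0,"wz": 0,"jaw": 0.8},
    {"tx": 0.02,"ty": 0,"tz": 0,"wx": 0,"wy": 0,"wz": 0,"jaw": 0.8}
  ]
}}

```text
clock: 9.0
position: [0.5584, 0.1034, 0.2115]
tool_rot: [2.166, 2.273, 0.009]
wrist_force: [-0.2, -0.4, 0.2]
finger_gap: 0.0707
```

Call:
{"method": "play_rows", "body": {
  "series": [
    {"tx": 0,"ty": 0,"tz": 0,"wx": 0,"wy": 0,"wz": 0,"jaw": 0.6},
    {"tx": 0,"ty": 0,"tz": 0,"wx": 0,"wy": 0,"wz": 0,"jaw": 0.6}
  ]
}}

```text
clock: 9.17
position: [0.5564, 0.0993, 0.2076]
tool_rot: [-2.168, -2.273, 0.003]
wrist_force: [0.1, 0.5, -1.2]
finger_gap: 0.0595
```

Run:
```python
from h import *
st,im=shot('wrist','w10.png'); print(st['clock'],repr(st['position']),repr(st['tool_rot']),abs(st['qvel']).max())
```

```text
9.1667 array([0.5564, 0.0993, 0.2076]) array([-2.1679, -2.2731,  0.003 ]) 0.023200604759151276
```

View pics/w10.png

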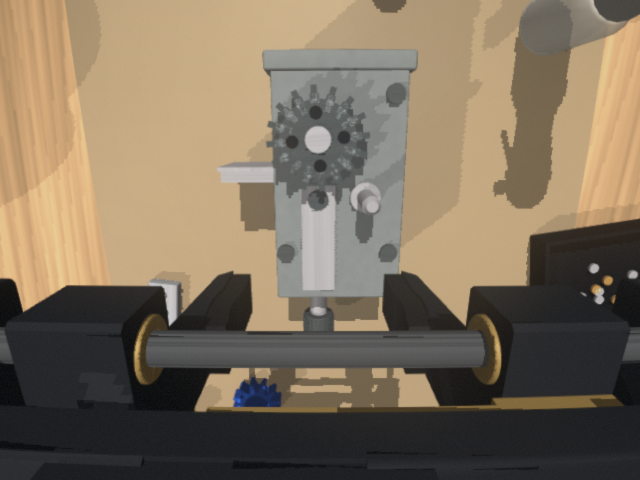

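```bash
cat > geo.py <<'E'
from h import *
E
python3 - <<'E'
from h import *
st=ctrl.get_state(); C=cam('wrist',st)
im=cv2.imread('pics/w10.png')
cv2.imwrite('pics/w10c.png',cv2.resize(im[70:230,250:420],None,fx=4.5,fy=3.7*4.5/4.5,interpolation=2)[:600])
tip=onz(C,[(372,205)],.124)[0]; print('tip',tip)
sh=onz(C,[(364.5,196)],.088)[0]; print('shoulder',sh)
hub=onz(C,[(318,139)],.102); print('hub .102',hub, onz(C,[(318,139)],.106))
P=onz(C,[(274,69),(410,69),(400,297),(277,297)],.084); print(P)
for a,b in((0,1),(3,2),(3,0),(2,1)):
    d=P[b]-P[a]; print(np.degrees(np.arctan2(d[1],d[0])),np.linalg.norm(d))
E
```

```text
tip [0.5919 0.1243 0.124 ]
shoulder [0.5916 0.1242 0.088 ]
hub .102 [[0.5545 0.1645 0.102 ]] [[0.5545 0.1646 0.106 ]]
[[0.5213 0.2112 0.084 ]
 [0.6174 0.2157 0.084 ]
 [0.6287 0.0402 0.084 ]
 [0.5262 0.0356 0.084 ]]
2.715477457590294 0.09619237810881169
2.563967852256592 0.10261744745395095
91.611336827446 0.17562558011839385
93.70594615800437 0.17589060636407297
```

View pics/w10c.png

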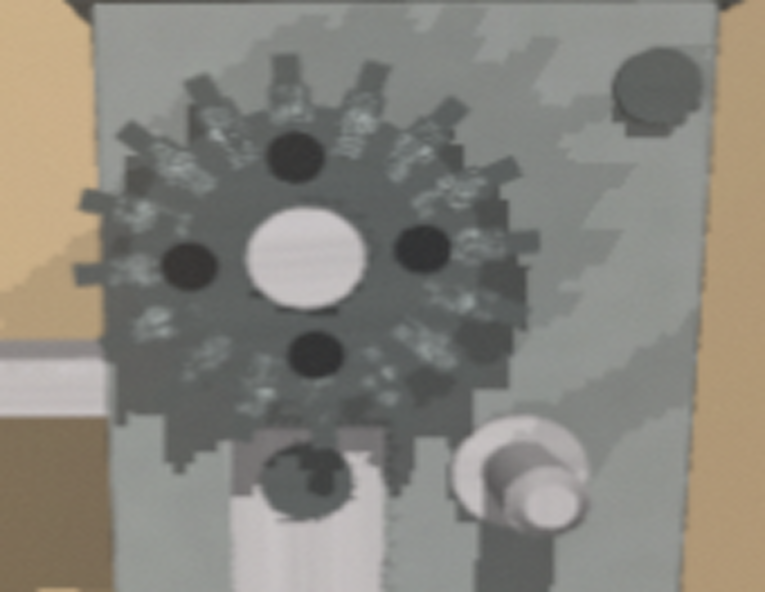

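Run:
```python
from h import *
st=ctrl.get_state(); C=cam('wrist',st)
t=np.array([(287,57),(375,66),(458,105),(517,168),(539,241),(198,82),(128,130),(82,201),(76,273)],float)
uv=np.c_[250+t[:,0]/4.5,70+t[:,1]/3.7]
P=onz(C,uv,.102)[:,:2]
# circle fit
A=np.c_[2*P,np.ones(len(P))];s=np.linalg.lstsq(A,(P**2).sum(1),rcond=None)[0];c=s[:2];print(c,np.sqrt(s[2]+c@c))
holes=np.array([(295,157),(422,249),(316,354),(190,266)],float);H=onz(C,np.c_[250+holes[:,0]/4.5,70+holes[:,1]/3.7],.102)[:,:2];print('holes c',H.mean(0),np.degrees(np.arctan2(*(H-H.mean(0)).T[::-1])))
hub=onz(C,[(250+305/4.5,70+258/3.7)],.104)[0,:2];print(hub)
for cc in (c,H.mean(0)):
    a=np.degrees(np.arctan2(P[:,1]-cc[1],P[:,0]-cc[0])); print(a, np.mod(a,22.5))
tip=onz(C,[(372.2,205.9)],.124)[0];print(tip)
d=tip[:2]-H.mean(0);print('dir to stub',np.degrees(np.arctan2(d[1],d[0])),np.linalg.norm(d))
```

```text
[0.5547 0.1635] 0.03562948125147886
holes c [0.5545 0.1642] [  97.7853    7.4536  -82.2597 -172.387 ]
[0.5544 0.1641]
[  97.3949   76.2566   53.3884   30.303     8.4417  119.8554  141.6955
  165.045  -173.9339] [7.3949 8.7566 8.3884 7.803  8.4417 7.3554 6.6955 7.545  6.0661]
[  97.129    75.6268   52.4652   29.2418    7.3998  120.0139  142.2449
  165.9123 -172.8933] [7.129  8.1268 7.4652 6.7418 7.3998 7.5139 7.2449 8.4123 7.1067]
[0.5921 0.1237 0.124 ]
dir to stub -47.10443719640486 0.055272744688408544
```

Call:
{"method": "play_rows", "body": {
  "series": [
    {"tx": -0.12,"ty": -0.03,"tz": -0.03,"wx": 0,"wy": 0,"wz": 0,"jaw": 0.6},
    {"tx": -0.15,"ty": -0.04,"tz": -0.02,"wx": 0,"wy": 0,"wz": 0,"jaw": 0.6},
    {"tx": -0.15,"ty": -0.04,"tz": 0,"wx": 0,"wy": 0,"wz": 0,"jaw": 0.6},
    {"tx": -0.15,"ty": -0.04,"tz": 0,"wx": 0,"wy": 0,"wz": 0,"jaw": 0.6},
    {"tx": -0.15,"ty": -0.04,"tz": 0,"wx": 0,"wy": 0,"wz": 0,"jaw": 0.6},
    {"tx": -0.15,"ty": -0.04,"tz": 0,"wx": 0,"wy": 0,"wz": 0,"jaw": 0.6},
    {"tx": -0.15,"ty": -0.04,"tz": 0,"wx": 0,"wy": 0,"wz": 0,"jaw": 0.6},
    {"tx": -0.15,"ty": -0.04,"tz": 0,"wx": 0,"wy": 0,"wz": 0,"jaw": 0.6}
  ]
}}

```text
clock: 9.88
position: [0.4911, -0.1991, 0.2199]
tool_rot: [-2.171, -2.269, 0.002]
wrist_force: [0.5, -0.3, -0.8]
finger_gap: 0.053
```

Call:
{"method": "play_rows", "body": {
  "series": [
    {"tx": -0.15,"ty": -0.04,"tz": 0,"wx": 0,"wy": 0,"wz": 0,"jaw": 0.6},
    {"tx": -0.1,"ty": -0.04,"tz": 0,"wx": 0,"wy": 0,"wz": 0,"jaw": 0.6},
    {"tx": 0,"ty": 0,"tz": 0,"wx": 0,"wy": 0,"wz": 0,"jaw": 0.6},
    {"tx": 0,"ty": 0,"tz": 0,"wx": 0,"wy": 0,"wz": 0,"jaw": 0.6}
  ]
}}

```text
clock: 10.22
position: [0.4743, -0.2616, 0.2198]
tool_rot: [-2.174, -2.265, 0.001]
wrist_force: [0.3, -0.2, 0.3]
finger_gap: 0.053
```

Run:
```python
from h import *
st,im=shot('wrist','w11.png'); print(st['clock'],repr(st['position']),repr(st['tool_rot']),abs(st['qvel']).max(),st['joint_pos'])
st,im=shot('top','t11.png'); st,im=shot('scene','s11.png')
```

```text
10.2167 array([ 0.4743, -0.2616,  0.2198]) array([-2.1738, -2.265 ,  0.0009]) 0.050568790480593415 [-0.55    0.0264  1.9097 -0.0001  1.2079 -0.591 ]
```

View pics/w11.png

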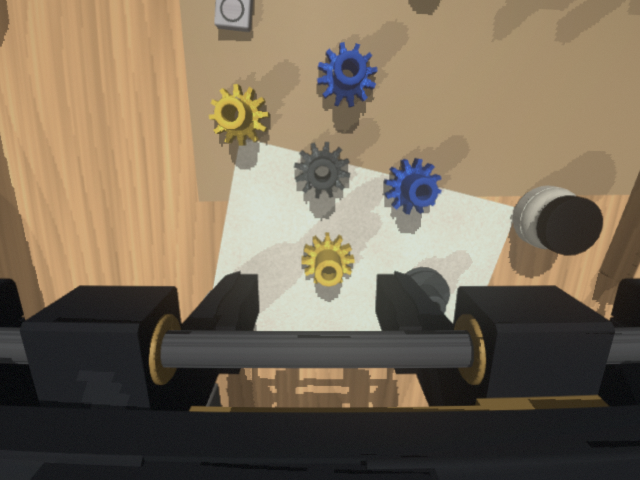

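View pics/t11.png

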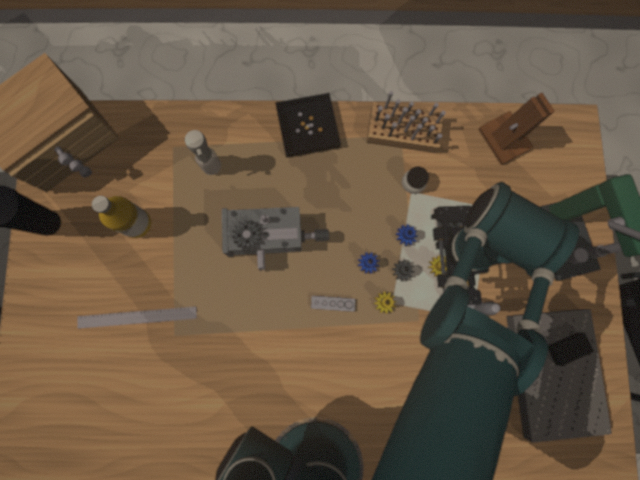

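View pics/s11.png

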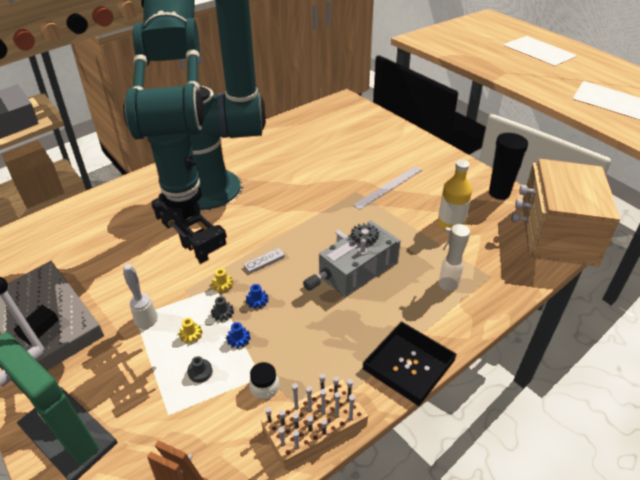

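Run:
```python
import cv2
im=cv2.imread('pics/w11.png')
cv2.imwrite('pics/w11c.png',cv2.resize(im[130:210,280:365],None,fx=7,fy=7,interpolation=2))
```

```text
(no output)
```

View pics/w11c.png

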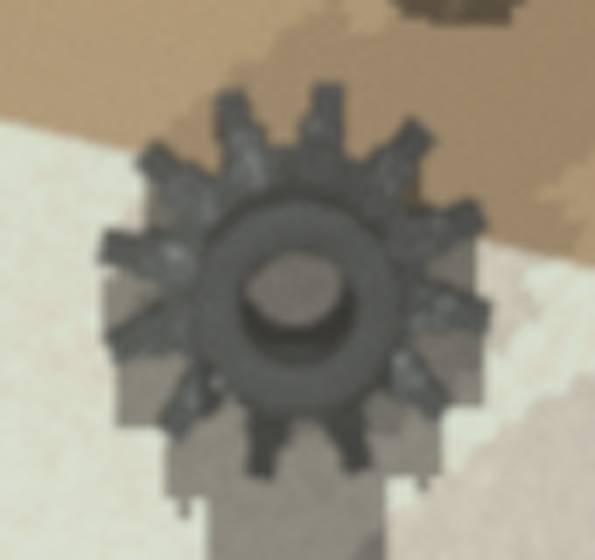

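Run:
```python
from h import *
st=ctrl.get_state(); C=cam('wrist',st)
t=np.array([(328,88),(418,132),(474,212),(483,318),(435,405),(355,465),(262,470),(172,418),(115,338),(107,245),(152,158),(230,95)],float)
P=onz(C,t/7+[280,130],.015)[:,:2]
A=np.c_[2*P,np.ones(len(P))];s=np.linalg.lstsq(A,(P**2).sum(1),rcond=None)[0];c=s[:2];print(c,np.sqrt(s[2]+c@c))
b=onz(C,[(280+301/7,130+307/7)],.05)[0];print('boss',b)
a=np.degrees(np.arctan2(P[:,1]-c[1],P[:,0]-c[0]));print(np.mod(a-5,30)+5, (np.mod(a,30)).mean())
print('yaw tool', np.degrees(np.arctan2(*R.from_rotvec(st['tool_rot']).as_matrix()[:2,1][::-1])))
```

```text
[ 0.4798 -0.2234] 0.02678253868574259
boss [ 0.4799 -0.2233  0.05  ]
[23.3828 23.3924 23.9431 21.7792 21.3639 20.7069 22.355  20.0072 19.591
 21.5701 22.1773 22.3842] 21.887764833846063
yaw tool 2.6279208711180484
```

Call:
{"method": "play_rows", "body": {
  "series": [
    {"tx": 0.08,"ty": 0.015,"tz": 0,"wx": 0,"wy": 0,"wz": 0,"jaw": 0.6},
    {"tx": 0.072,"ty": 0.014,"tz": 0.1,"wx": 0,"wy": 0,"wz": 0,"jaw": 0.6},
    {"tx": 0,"ty": 0,"tz": 0.14,"wx": 0,"wy": 0,"wz": 0,"jaw": 0.6},
    {"tx": 0,"ty": 0,"tz": 0.14,"wx": 0,"wy": 0,"wz": 0,"jaw": 0.6},
    {"tx": 0,"ty": 0,"tz": 0.12,"wx": 0,"wy": 0,"wz": 0,"jaw": 0.6},
    {"tx": 0,"ty": 0,"tz": 0.08,"wx": 0,"wy": 0,"wz": 0,"jaw": 0.6},
    {"tx": 0,"ty": 0,"tz": 0,"wx": 0,"wy": 0,"wz": 0,"jaw": 0.6},
    {"tx": 0,"ty": 0,"tz": 0,"wx": 0,"wy": 0,"wz": 0,"jaw": 0.6}
  ]
}}

```text
clock: 11.03
position: [0.4807, -0.2195, 0.075]
tool_rot: [-2.165, -2.272, 0.001]
wrist_force: [0.1, 0.2, 0.2]
finger_gap: 0.053
```

Run:
```python
from h import *
st,im=shot('wrist','w12.png'); print(st['clock'],st['position'],rel([.4798,-.2233,.02],down(2.6),st)); C=cam('wrist',st); print(proj(C,[[.4798,-.2233,.05]]))
```

```text
11.0333 [ 0.4807 -0.2195  0.075 ] (array([-0.0152, -0.0038,  0.2198]), array([-0.0018, -0.0011,  0.0017]))
[[313.7443 278.677 ]]
```

View pics/w12.png

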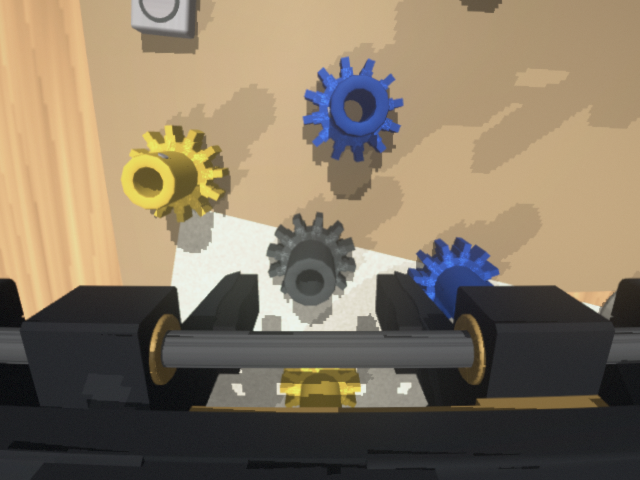

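Call:
{"method": "play_rows", "body": {
  "series": [
    {"tx": -0.014,"ty": -0.006,"tz": 0.06,"wx": 0,"wy": 0,"wz": 0,"jaw": 0.6},
    {"tx": 0,"ty": 0,"tz": 0.07,"wx": 0,"wy": 0,"wz": 0,"jaw": 0.6},
    {"tx": 0,"ty": 0,"tz": 0.06,"wx": 0,"wy": 0,"wz": 0,"jaw": 0.6},
    {"tx": 0,"ty": 0,"tz": 0.03,"wx": 0,"wy": 0,"wz": 0,"jaw": 0.6},
    {"tx": 0,"ty": 0,"tz": 0,"wx": 0,"wy": 0,"wz": 0,"jaw": 0.5},
    {"tx": 0,"ty": 0,"tz": 0,"wx": 0,"wy": 0,"wz": 0,"jaw": 0.4},
    {"tx": 0,"ty": 0,"tz": 0,"wx": 0,"wy": 0,"wz": 0,"jaw": 0.3},
    {"tx": 0,"ty": 0,"tz": 0,"wx": 0,"wy": 0,"wz": 0,"jaw": 0.2}
  ],
  "force": 20
}}

```text
clock: 11.75
position: [0.4808, -0.2252, 0.0224]
tool_rot: [2.168, 2.271, 0.0]
wrist_force: [-2.1, 0.5, 1.7]
finger_gap: 0.0285
```

Call:
{"method": "play_rows", "body": {
  "series": [
    {"tx": 0,"ty": 0,"tz": 0,"wx": 0,"wy": 0,"wz": 0,"jaw": 0.2},
    {"tx": 0,"ty": 0,"tz": 0,"wx": 0,"wy": 0,"wz": 0,"jaw": 0.2},
    {"tx": 0,"ty": 0,"tz": 0,"wx": 0,"wy": 0,"wz": 0,"jaw": 0.2}
  ],
  "force": 20
}}

```text
clock: 12.0
position: [0.4807, -0.2252, 0.0223]
tool_rot: [2.169, 2.271, 0.0]
wrist_force: [-2.5, -0.2, 6.6]
finger_gap: 0.0266
```

Call:
{"method": "play_rows", "body": {
  "series": [
    {"tx": 0,"ty": 0,"tz": -0.04,"wx": 0,"wy": 0,"wz": 0,"jaw": 0.2},
    {"tx": 0,"ty": 0,"tz": -0.1,"wx": 0,"wy": 0,"wz": 0,"jaw": 0.2},
    {"tx": 0,"ty": 0,"tz": -0.14,"wx": 0,"wy": 0,"wz": 0,"jaw": 0.2},
    {"tx": 0,"ty": 0,"tz": -0.14,"wx": 0,"wy": 0,"wz": 0,"jaw": 0.2},
    {"tx": 0,"ty": 0,"tz": -0.14,"wx": 0,"wy": 0,"wz": 0,"jaw": 0.2},
    {"tx": 0,"ty": 0,"tz": -0.14,"wx": 0,"wy": 0,"wz": 0,"jaw": 0.2},
    {"tx": 0,"ty": 0,"tz": -0.08,"wx": 0,"wy": 0,"wz": 0,"jaw": 0.2},
    {"tx": 0,"ty": 0,"tz": 0,"wx": 0,"wy": 0,"wz": 0,"jaw": 0.2}
  ],
  "force": 20
}}

```text
clock: 12.67
position: [0.4836, -0.2264, 0.2229]
tool_rot: [2.162, 2.264, 0.005]
wrist_force: [1.0, -0.7, -1.3]
finger_gap: 0.0264
```

Run:
```python
from h import *
st,im=shot('wrist','w13.png'); print(st['clock'],st['position'],st['wrist_force'],st['finger_gap'])
cv2.imwrite('pics/w13c.png',cv2.resize(im[200:420,200:450],None,fx=3,fy=2.7,interpolation=2))
st,im=shot('scene','s13.png')
cv2.imwrite('pics/s13c.png',cv2.resize(im[130:390,100:320],None,fx=2.3,fy=2.3,interpolation=2))
```

```text
12.6667 [ 0.4836 -0.2264  0.2229] [ 0.9939 -0.6591 -1.35  ] 0.026355491762350036
```

View pics/w13c.png

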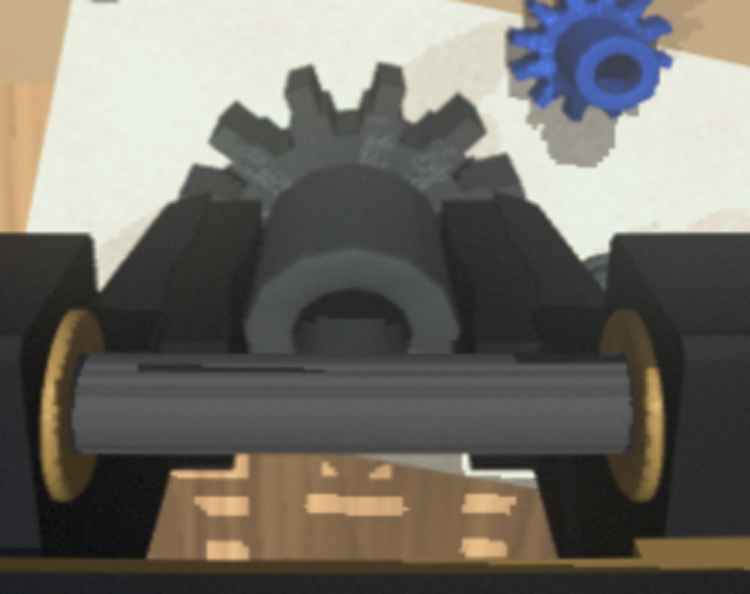

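View pics/s13c.png

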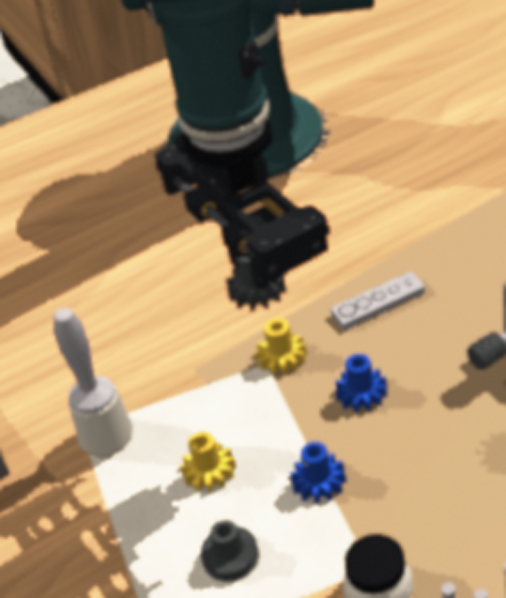

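Run:
```python
from h import *
st=dict(tool_rot=np.zeros(3),position=np.zeros(3)); C=cam('wrist',st)
t=np.array([(301,72),(390,71),(467,108),(512,167),(225,115),(188,172)],float)
uv=t/[3,2.7]+[200,200]
for z in (.003,.005,.007):
    P=onz(C,uv,z)[:,:2]
    from scipy.optimize import least_squares
    f=lambda c:np.linalg.norm(P-c,axis=1)-.0275
    c=least_squares(f,[0,0]).x
    a=np.degrees(np.arctan2(P[:,1]-c[1],P[:,0]-c[0])); print(z,c,f(c)*1e3,np.mod(a,30))
# boss top hole/outer centre guess
print(onz(C,[(200+353/3,200+345/2.7)],-.03))
```

```text
0.003 [0.0025 0.0006] [ 0.7452  0.5504 -0.2747 -1.0485 -0.2263 -1.1386] [15.2714 11.7402  8.7404  5.3641 17.471  22.8118]
0.005 [0.0021 0.0006] [ 0.6591  0.4606 -0.2743 -0.8796 -0.2176 -0.9755] [15.0431 11.9605  9.3887  6.3117 16.8057 21.8651]
0.007 [0.0017 0.0006] [ 0.573   0.3707 -0.2707 -0.7035 -0.2058 -0.8054] [14.8135 12.1827 10.0378  7.2481 16.1404 20.9294]
[[-0.0001  0.0009 -0.03  ]]
```

Call:
{"method": "play_rows", "body": {
  "series": [
    {"tx": 0.11,"ty": 0.04,"tz": 0,"wx": 0,"wy": 0,"wz": 0,"jaw": 0.2},
    {"tx": 0.14,"ty": 0.05,"tz": 0,"wx": 0,"wy": 0,"wz": 0,"jaw": 0.2},
    {"tx": 0.14,"ty": 0.05,"tz": 0,"wx": 0,"wy": 0,"wz": 0,"jaw": 0.2},
    {"tx": 0.14,"ty": 0.05,"tz": 0,"wx": 0,"wy": 0,"wz": 0,"jaw": 0.2},
    {"tx": 0.14,"ty": 0.05,"tz": 0,"wx": 0,"wy": 0,"wz": 0,"jaw": 0.2},
    {"tx": 0.14,"ty": 0.05,"tz": 0,"wx": 0,"wy": 0,"wz": 0,"jaw": 0.2},
    {"tx": 0.14,"ty": 0.05,"tz": 0,"wx": 0,"wy": 0,"wz": 0,"jaw": 0.2},
    {"tx": 0.14,"ty": 0.05,"tz": 0,"wx": 0,"wy": 0,"wz": 0,"jaw": 0.2}
  ],
  "force": 20
}}

```text
clock: 13.43
position: [0.5631, 0.0537, 0.2123]
tool_rot: [-2.167, -2.269, 0.007]
wrist_force: [1.7, 0.5, -2.1]
finger_gap: 0.0266
```

Call:
{"method": "play_rows", "body": {
  "series": [
    {"tx": 0.14,"ty": 0.05,"tz": 0,"wx": 0,"wy": 0,"wz": 0,"jaw": 0.2},
    {"tx": 0.08,"ty": 0.03,"tz": 0,"wx": 0,"wy": 0,"wz": 0,"jaw": 0.2},
    {"tx": 0,"ty": 0,"tz": 0.06,"wx": 0,"wy": 0,"wz": 0.033,"jaw": 0.2},
    {"tx": 0,"ty": 0,"tz": 0.06,"wx": 0,"wy": 0,"wz": 0.033,"jaw": 0.2},
    {"tx": 0,"ty": 0,"tz": 0,"wx": 0,"wy": 0,"wz": 0,"jaw": 0.2},
    {"tx": 0,"ty": 0,"tz": 0,"wx": 0,"wy": 0,"wz": 0,"jaw": 0.2},
    {"tx": 0,"ty": 0,"tz": 0,"wx": 0,"wy": 0,"wz": 0,"jaw": 0.2}
  ],
  "force": 20
}}

```text
clock: 14.02
position: [0.5815, 0.1074, 0.1846]
tool_rot: [-2.282, -2.157, 0.004]
wrist_force: [0.3, 0.1, -1.7]
finger_gap: 0.0264
```

Run:
```python
from h import *
st,im=shot('wrist','w14.png'); print(st['clock'],st['position'],st['wrist_force'],st['finger_gap'],rel([.5915,.1215,.17],down(-3.4),st))
```

```text
14.0167 [0.5815 0.1074 0.1846] [ 0.3037  0.0911 -1.7433] 0.026379903637956805 (array([0.0584, 0.0368, 0.0581]), array([-0.0018,  0.0004,  0.0017]))
```

View pics/w14.png

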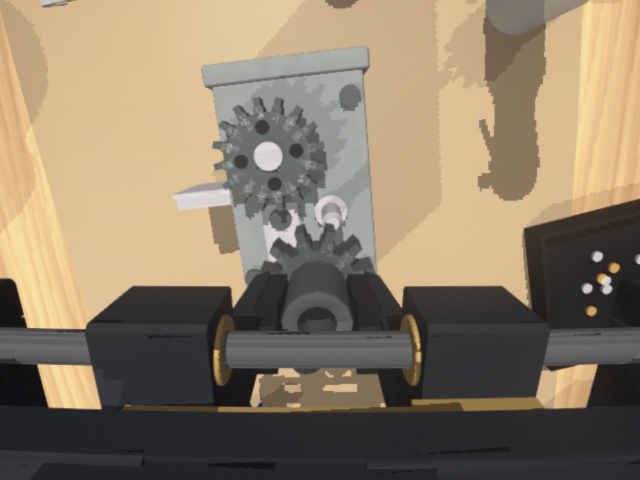

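Run:
```python
from h import *
st=ctrl.get_state(); C=cam('wrist',st)
print(proj(C,[[.5922,.1234,.124],[.5922,.1234,.088],[.5545,.1642,.104]]))
print('hub',onz(C,[(267.5,156)],.104))
im=cv2.imread('pics/w14.png');cv2.imwrite('pics/w14c.png',cv2.resize(im[180:340,230:400],None,fx=4.5,fy=3.7,interpolation=2))
```

```text
[[330.8114 223.9319]
 [328.8828 211.568 ]
 [266.9067 157.1545]]
hub [[0.5549 0.1649 0.104 ]]
```

View pics/w14c.png

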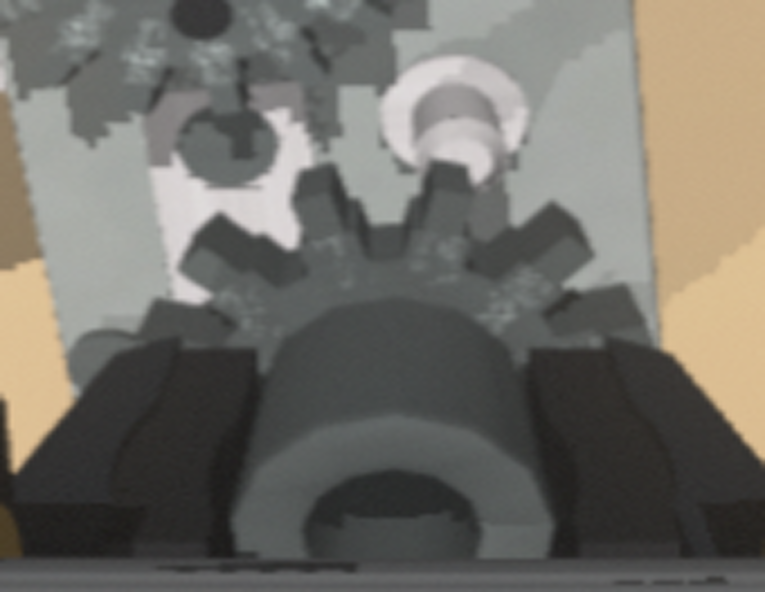

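Call:
{"method": "play_rows", "body": {
  "series": [
    {"tx": 0.03,"ty": 0.021,"tz": 0,"wx": 0,"wy": 0,"wz": -0.015,"jaw": 0.2},
    {"tx": 0.029,"ty": 0.021,"tz": 0,"wx": 0,"wy": 0,"wz": 0,"jaw": 0.2},
    {"tx": 0,"ty": 0,"tz": 0.05,"wx": 0,"wy": 0,"wz": 0,"jaw": 0.2},
    {"tx": 0,"ty": 0,"tz": 0.04,"wx": 0,"wy": 0,"wz": 0,"jaw": 0.2},
    {"tx": 0,"ty": 0,"tz": 0.03,"wx": 0,"wy": 0,"wz": 0,"jaw": 0.2},
    {"tx": 0,"ty": 0,"tz": 0,"wx": 0,"wy": 0,"wz": 0,"jaw": 0.2},
    {"tx": 0,"ty": 0,"tz": 0,"wx": 0,"wy": 0,"wz": 0,"jaw": 0.2}
  ],
  "force": 20
}}

```text
clock: 14.65
position: [0.5924, 0.1218, 0.1544]
tool_rot: [-2.258, -2.182, 0.004]
wrist_force: [-0.5, -0.1, -1.6]
finger_gap: 0.0264
```

Run:
```python
from h import *
st,im=shot('wrist','w15.png'); print(st['clock'],st['position'],st['wrist_force'],st['finger_gap'],rel([.5929,.1216,.15],down(-2.1),st))
cv2.imwrite('pics/w15c.png',cv2.resize(im[100:340,180:430],None,fx=3.2,fy=2.5,interpolation=2))
st,im=shot('scene','s15.png')
cv2.imwrite('pics/s15c.png',cv2.resize(im[180:300,290:430],None,fx=5,fy=5,interpolation=2))
```

```text
14.65 [0.5924 0.1218 0.1544] [-0.4833 -0.1447 -1.5565] 0.026378435441498895 (array([-0.0006,  0.002 ,  0.0175]), array([-0.0019,  0.0004,  0.0017]))
```

View pics/w15c.png

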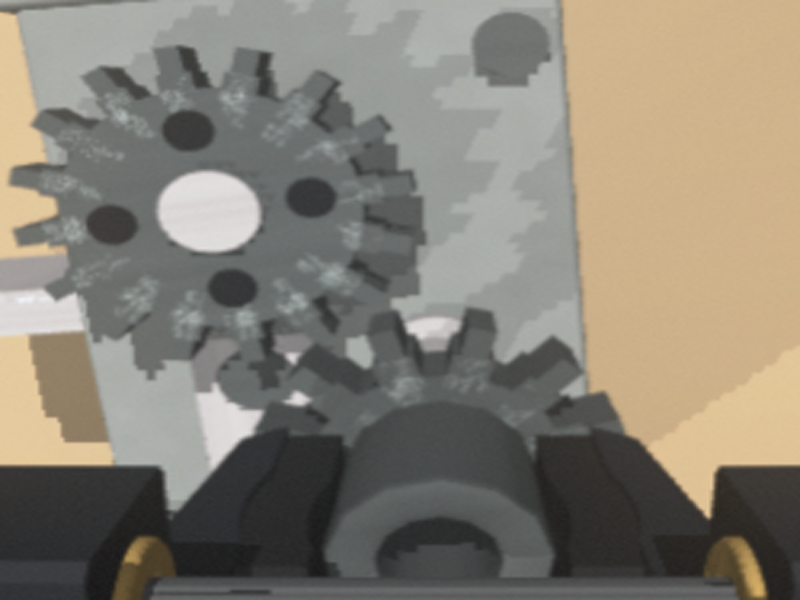

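View pics/s15c.png

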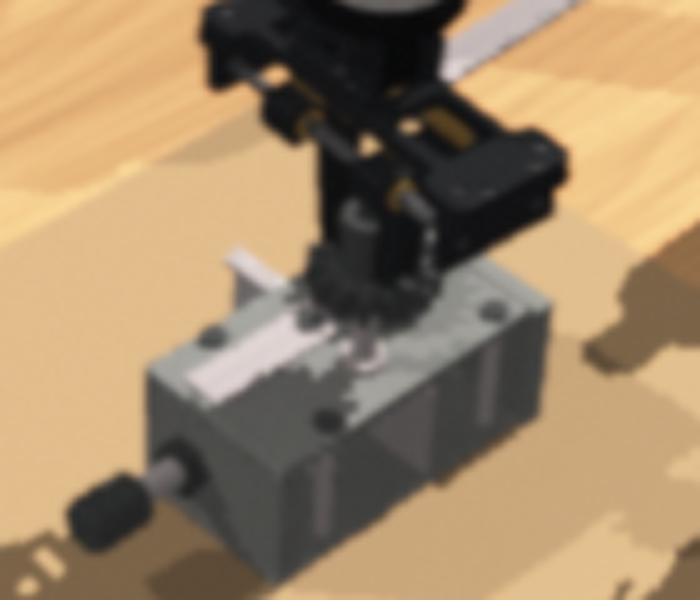

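Call:
{"method": "play_rows", "body": {
  "series": [
    {"tx": 0,"ty": -0.002,"tz": 0.024,"wx": 0,"wy": 0,"wz": 0,"jaw": 0.2},
    {"tx": 0,"ty": 0,"tz": 0.02,"wx": 0,"wy": 0,"wz": 0,"jaw": 0.2},
    {"tx": 0,"ty": 0,"tz": 0.02,"wx": 0,"wy": 0,"wz": 0,"jaw": 0.2},
    {"tx": 0,"ty": 0,"tz": 0,"wx": 0,"wy": 0,"wz": 0,"jaw": 0.2},
    {"tx": 0,"ty": 0,"tz": 0,"wx": 0,"wy": 0,"wz": 0,"jaw": 0.2}
  ],
  "force": 20
}}

```text
clock: 15.17
position: [0.5925, 0.1227, 0.1395]
tool_rot: [-2.258, -2.182, 0.0]
wrist_force: [-1.0, 3.6, -2.9]
finger_gap: 0.0266
```

Run:
```python
from h import *
st=ctrl.get_state(); print(st['clock'],st['position'],st['wrist_force'],st['torque'],st['finger_gap'])
```

```text
15.1667 [0.5925 0.1227 0.1395] [-1.0476  3.605  -2.8949] [0.61   0.3068 0.0746] 0.026644682022365192
```

Call:
{"method": "play_rows", "body": {
  "series": [
    {"tx": 0.004,"ty": -0.001,"tz": 0.012,"wx": 0,"wy": 0,"wz": 0,"jaw": 0.2},
    {"tx": 0,"ty": 0,"tz": 0.012,"wx": 0,"wy": 0,"wz": 0,"jaw": 0.2},
    {"tx": 0,"ty": 0,"tz": 0.012,"wx": 0,"wy": 0,"wz": 0,"jaw": 0.2},
    {"tx": 0,"ty": 0,"tz": 0,"wx": 0,"wy": 0,"wz": 0,"jaw": 0.2},
    {"tx": 0,"ty": 0,"tz": 0,"wx": 0,"wy": 0,"wz": 0,"jaw": 0.2}
  ],
  "force": 20
}}

```text
clock: 15.58
position: [0.5923, 0.1232, 0.1301]
tool_rot: [-2.258, -2.183, 0.001]
wrist_force: [-2.0, 3.2, -3.7]
finger_gap: 0.0268
```

Run:
```python
from h import *
st,im=shot('wrist','w16.png'); print(st['clock'],st['position'],st['wrist_force'],st['torque'],st['finger_gap'])
cv2.imwrite('pics/w16c.png',cv2.resize(im[80:340,180:430],None,fx=3,fy=2.3,interpolation=2))
st,im=shot('scene','s16.png')
cv2.imwrite('pics/s16c.png',cv2.resize(im[180:300,290:430],None,fx=5,fy=5,interpolation=2))
```

```text
15.5833 [0.5923 0.1232 0.1301] [-2.0484  3.1852 -3.7248] [ 0.5529  0.2385 -0.0225] 0.026834396783409355
```

View pics/w16c.png

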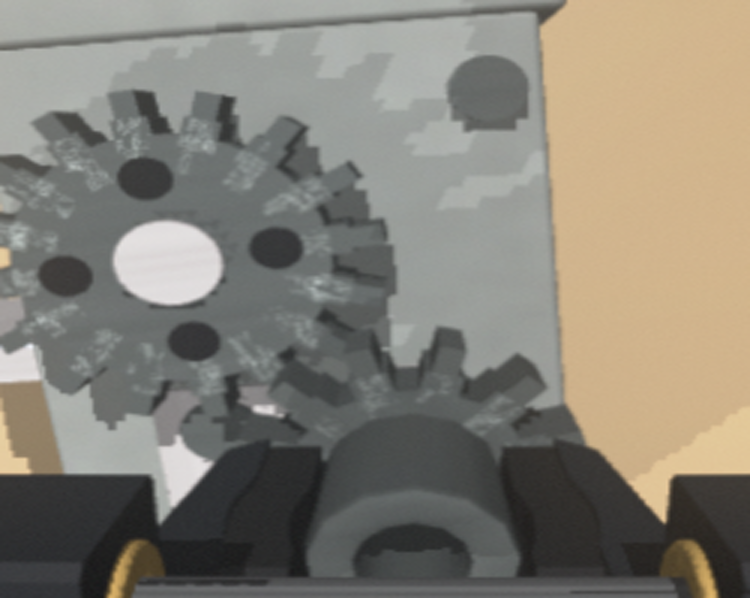

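View pics/s16c.png

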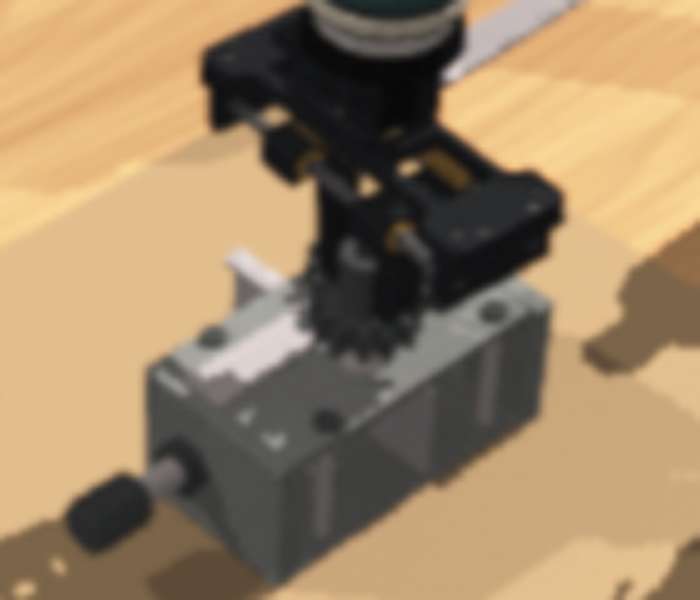

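Call:
{"method": "play_rows", "body": {
  "series": [
    {"tx": 0.003,"ty": -0.001,"tz": 0.012,"wx": 0,"wy": 0,"wz": 0,"jaw": 0.2},
    {"tx": 0,"ty": 0,"tz": 0.012,"wx": 0,"wy": 0,"wz": 0,"jaw": 0.2},
    {"tx": 0,"ty": 0,"tz": 0.012,"wx": 0,"wy": 0,"wz": 0,"jaw": 0.2},
    {"tx": 0,"ty": 0,"tz": 0,"wx": 0,"wy": 0,"wz": 0,"jaw": 0.2},
    {"tx": 0,"ty": 0,"tz": 0,"wx": 0,"wy": 0,"wz": 0,"jaw": 0.2}
  ],
  "force": 20
}}

```text
clock: 16.1
position: [0.5925, 0.1237, 0.1215]
tool_rot: [-2.259, -2.183, 0.001]
wrist_force: [-1.3, 1.0, -2.3]
finger_gap: 0.0268
```

Run:
```python
from h import *
st=ctrl.get_state(); print(st['clock'],st['position'],st['wrist_force'],st['torque'],st['finger_gap'])
```

```text
16.1 [0.5925 0.1237 0.1215] [-1.3145  0.9743 -2.2894] [ 0.1935  0.3117 -0.0231] 0.026773376761390695
```

Call:
{"method": "play_rows", "body": {
  "series": [
    {"tx": 0,"ty": -0.001,"tz": 0.008,"wx": 0,"wy": 0,"wz": 0,"jaw": 0.2},
    {"tx": 0,"ty": 0,"tz": 0.008,"wx": 0,"wy": 0,"wz": 0,"jaw": 0.2},
    {"tx": 0,"ty": 0,"tz": 0.008,"wx": 0,"wy": 0,"wz": 0,"jaw": 0.2},
    {"tx": 0,"ty": 0,"tz": 0,"wx": 0,"wy": 0,"wz": 0,"jaw": 0.2},
    {"tx": 0,"ty": 0,"tz": 0,"wx": 0,"wy": 0,"wz": 0,"jaw": 0.2}
  ],
  "force": 20
}}

```text
clock: 16.52
position: [0.5925, 0.1238, 0.1158]
tool_rot: [2.259, 2.183, 0.0]
wrist_force: [-0.0, 1.0, -2.5]
finger_gap: 0.0266
```

Run:
```python
from h import *
st,im=shot('wrist','w17.png'); print(st['clock'],st['position'],st['wrist_force'],st['torque'],st['finger_gap'])
cv2.imwrite('pics/w17c.png',cv2.resize(im[80:340,180:430],None,fx=3,fy=2.3,interpolation=2))
```

```text
16.5167 [0.5925 0.1238 0.1158] [-0.044   0.9949 -2.4737] [ 0.2076  0.2069 -0.0055] 0.026554663692977477
```

View pics/w17c.png

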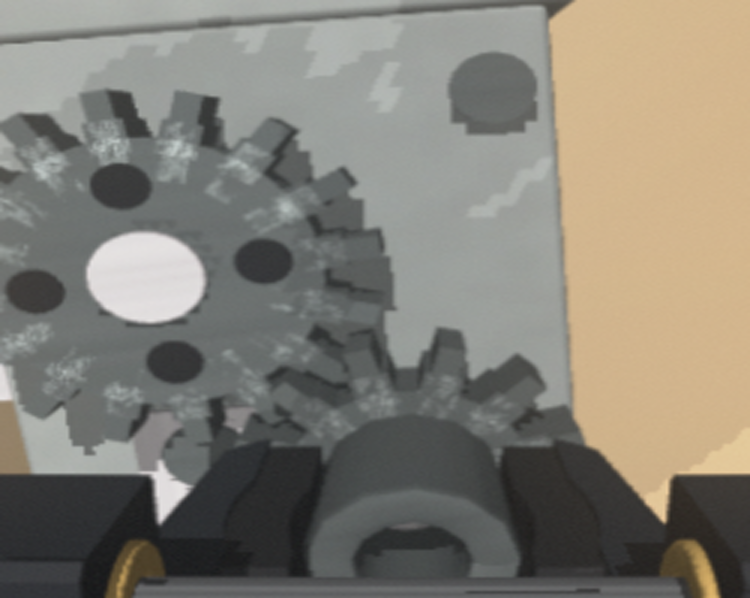

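Call:
{"method": "play_rows", "body": {
  "series": [
    {"tx": 0,"ty": 0,"tz": 0.008,"wx": 0,"wy": 0,"wz": 0,"jaw": 0.2},
    {"tx": 0,"ty": 0,"tz": 0.008,"wx": 0,"wy": 0,"wz": 0,"jaw": 0.2},
    {"tx": 0,"ty": 0,"tz": 0.006,"wx": 0,"wy": 0,"wz": 0,"jaw": 0.2},
    {"tx": 0,"ty": 0,"tz": 0,"wx": 0,"wy": 0,"wz": 0,"jaw": 0.2},
    {"tx": 0,"ty": 0,"tz": 0,"wx": 0,"wy": 0,"wz": 0,"jaw": 0.2}
  ],
  "force": 20
}}

```text
clock: 16.98
position: [0.5925, 0.1239, 0.1104]
tool_rot: [2.259, 2.183, 0.0]
wrist_force: [-0.5, 2.6, -1.8]
finger_gap: 0.0266
```

Run:
```python
from h import *
st=ctrl.get_state(); print(st['clock'],st['position'],st['wrist_force'],st['torque'],st['finger_gap'])
```

```text
16.9833 [0.5925 0.1239 0.1104] [-0.5412  2.6007 -1.7706] [0.3029 0.2146 0.0348] 0.026622637179211085
```

Call:
{"method": "play_rows", "body": {
  "series": [
    {"tx": 0,"ty": 0,"tz": 0.005,"wx": 0,"wy": 0,"wz": 0,"jaw": 0.2},
    {"tx": 0,"ty": 0,"tz": 0.004,"wx": 0,"wy": 0,"wz": 0,"jaw": 0.2},
    {"tx": 0,"ty": 0,"tz": 0,"wx": 0,"wy": 0,"wz": 0,"jaw": 0.2},
    {"tx": 0,"ty": 0,"tz": 0,"wx": 0,"wy": 0,"wz": 0,"jaw": 0.2}
  ],
  "force": 20
}}

```text
clock: 17.32
position: [0.5927, 0.124, 0.1102]
tool_rot: [2.259, 2.183, 0.001]
wrist_force: [-6.2, 1.5, 9.6]
finger_gap: 0.0265
```

Run:
```python
from h import *
st=ctrl.get_state(); print(st['clock'],st['position'],st['wrist_force'],st['torque'],st['finger_gap'])
```

```text
17.3167 [0.5927 0.124  0.1102] [-6.2478  1.5271  9.6353] [ 0.2047  1.0219 -0.015 ] 0.02654830412707203
```

Call:
{"method": "play_rows", "body": {
  "series": [
    {"tx": 0,"ty": 0,"tz": -0.004,"wx": 0,"wy": 0,"wz": 0,"jaw": 0.35},
    {"tx": 0,"ty": 0,"tz": 0,"wx": 0,"wy": 0,"wz": 0,"jaw": 0.45},
    {"tx": 0,"ty": 0,"tz": 0,"wx": 0,"wy": 0,"wz": 0,"jaw": 0.55},
    {"tx": 0,"ty": 0,"tz": 0,"wx": 0,"wy": 0,"wz": 0,"jaw": 0.55},
    {"tx": 0,"ty": 0,"tz": 0,"wx": 0,"wy": 0,"wz": 0,"jaw": 0.55}
  ]
}}

```text
clock: 17.73
position: [0.5926, 0.1236, 0.1091]
tool_rot: [2.259, 2.183, -0.0]
wrist_force: [0.3, -0.1, 0.3]
finger_gap: 0.0486
```

Call:
{"method": "play_rows", "body": {
  "series": [
    {"tx": 0,"ty": 0,"tz": -0.03,"wx": 0,"wy": 0,"wz": 0,"jaw": 0.55},
    {"tx": 0,"ty": 0,"tz": -0.06,"wx": 0,"wy": 0,"wz": 0,"jaw": 0.55},
    {"tx": 0,"ty": 0,"tz": -0.1,"wx": 0,"wy": 0,"wz": 0,"jaw": 0.55},
    {"tx": 0,"ty": 0,"tz": -0.12,"wx": 0,"wy": 0,"wz": 0,"jaw": 0.55},
    {"tx": -0.08,"ty": 0,"tz": -0.1,"wx": 0,"wy": 0,"wz": 0,"jaw": 0.55},
    {"tx": -0.1,"ty": 0,"tz": 0,"wx": 0,"wy": 0,"wz": 0,"jaw": 0.55},
    {"tx": 0,"ty": 0,"tz": 0,"wx": 0,"wy": 0,"wz": 0,"jaw": 0.55},
    {"tx": 0,"ty": 0,"tz": 0,"wx": 0,"wy": 0,"wz": 0,"jaw": 0.55}
  ]
}}

```text
clock: 18.4
position: [0.5912, 0.0781, 0.2127]
tool_rot: [2.261, 2.181, 0.002]
wrist_force: [-0.2, 0.1, -0.4]
finger_gap: 0.0483
```

Run:
```python
from h import *
st,im=shot('wrist','w18.png'); print(st['clock'],st['position'],st['wrist_force'],st['finger_gap'])
C=cam('wrist',st); print(proj(C,[[.5925,.124,.138],[.5925,.124,.124],[.5925,.124,.104]]))
cv2.imwrite('pics/w18c.png',cv2.resize(im[40:300,200:450],None,fx=3,fy=2.3,interpolation=2))
st,im=shot('scene','s18.png')
cv2.imwrite('pics/s18c.png',cv2.resize(im[180:300,290:430],None,fx=5,fy=5,interpolation=2))
st,im=shot('top','t18.png')
```

```text
18.4 [0.5912 0.0781 0.2127] [-0.1576  0.1341 -0.3823] 0.04834869973717685
[[315.111  172.7948]
 [315.1799 170.6456]
 [315.2655 167.977 ]]
```

View pics/w18c.png

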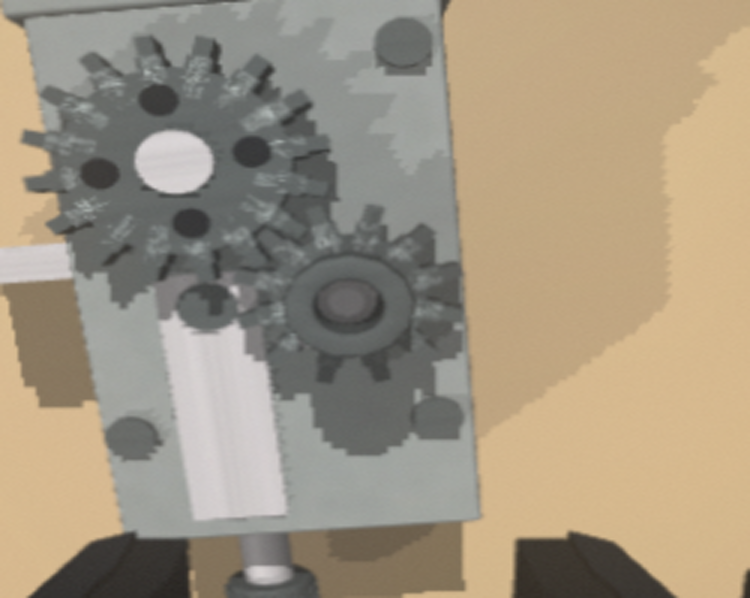

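View pics/s18c.png

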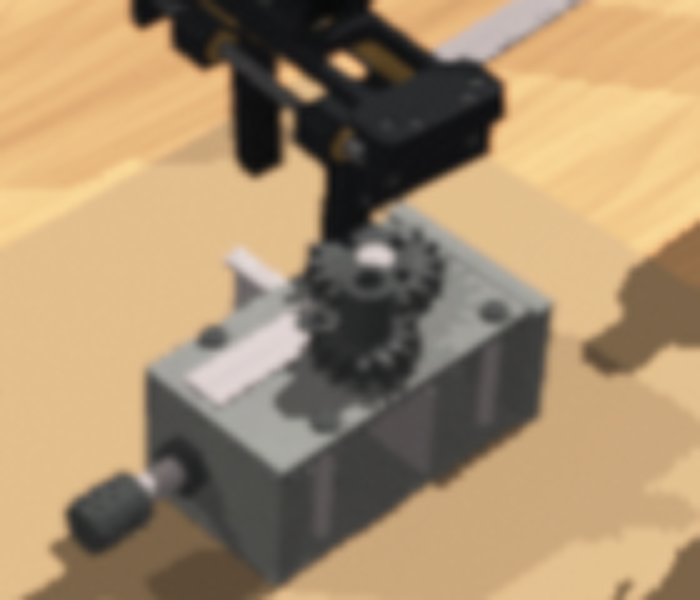

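View pics/t18.png

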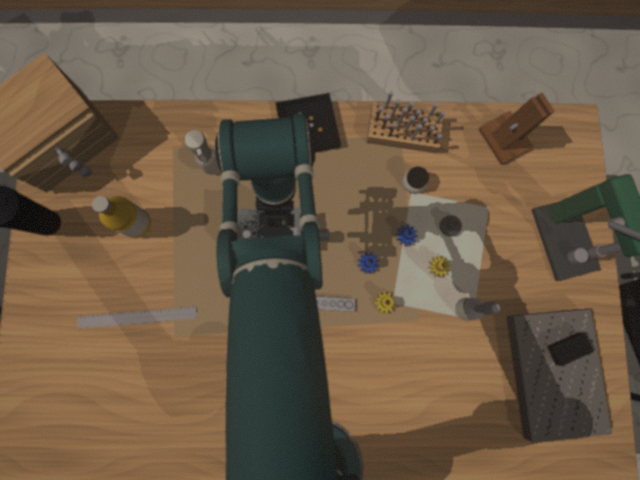

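Run:
```python
from h import *
st=ctrl.get_state(); W=cam('wrist',st); S=cam('scene')
print(tri(W,[(200+349/3,40+300/2.3)],S,[(290+369/5,180+280/5)]))
print(proj(S,[[.5925,.124,.138],[.5925,.124,.152]]), 290+369/5,180+280/5)
im=cv2.imread('pics/s18.png');cv2.imwrite('pics/s18d.png',cv2.resize(im[215:265,340:390],None,fx=11,fy=11,interpolation=2))
```

```text
(array([0.5917, 0.1264, 0.1371]), np.float64(0.0010585837836376186))
[[363.5025 236.3252]
 [363.7695 231.9802]] 363.8 236.0
```

View pics/s18d.png

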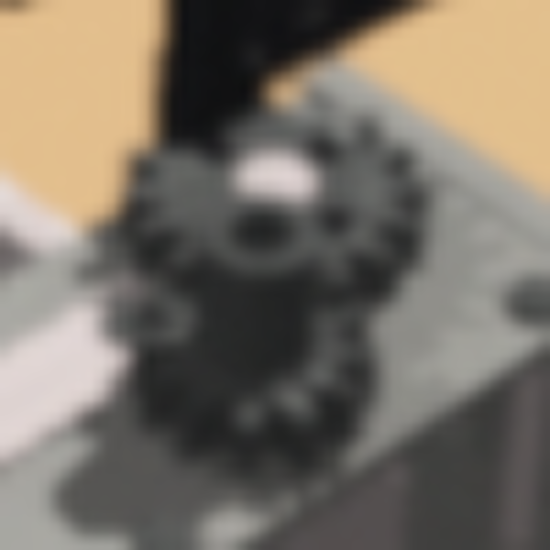

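Run:
```python
from h import *
print(ctrl.close_job(), ctrl.get_state()['clock'])
```

```text
the job is handed in; nothing more can be done
the job is handed in; nothing more can be done
```

The pinion is refitted and the job is handed in, at about 18.5 s of the 58 s allowed. I held the machine by its screw knob and lowered it onto its blank side. I then put the dark pinion on the stub shaft boss up, turned it to the gear's tooth phase, pushed it home and let go.

**Checks that agreed:**
- **Seating:** Contact came where the pinion's underside should meet the shoulder (88 mm), at about 12 N. After release, two camera views put the boss top at 137 mm against an expected 138 mm.
- **Meshing:** The pictures show the teeth interleaved. The pinion slid past gear height with no upward force.
- **Machine:** It lies level and did not move when released.
- **Everything else:** The bystanders and the blue and yellow look-alikes looked unmoved to the eye in the last top picture. The arm obscured part of that view. The gripper is open and clear of everything.

**Checks that disagreed:**
- **Pressing when the machine landed:** I pressed it down with about 16 N for a moment because the knob had slid a few millimetres in the fingers.
- **Height from apparent size:** A rough size estimate in the wrist picture put the pinion 14–18 mm below its seat, which is impossible. I relied on the contact height and the two-view result instead.
- **Pinion angle:** Two readings of its tooth angle differed by about 3 degrees, within the meshing tolerance.

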